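# Snap the last press rivet of a mended drawer shut with pliers

## Task

The drawer's thin back board has been mended with a plate held by three snap rivets, and the cap of one of them still stands proud. Take the snap pliers out of the wooden block by both handles, close their jaws over that rivet and squeeze gently just until the cap clicks home, without crushing it or straining the drawer. Then stand the pliers back in the slot of the block, let go, and leave the toys where they are.

Things in the scene. Friction and masses are not known exactly. Their poses are not given: they have to be found in the camera images.
- pliers_grip (a point): Snap pliers, 140 mm long, 190 g, steel jaws, dark handles, standing jaws down in the block's slot. Point midway between the handles, 60 mm above the pivot: take them here, a finger outside each handle; they end 31 mm higher. z up the pliers, y the closing line, x the pin axis (13 mm thick along x). Sprung open 62 mm over the handles here, at most 67 mm 12 mm higher up; shut on the rivet 29 to 42 mm.
- pliers_pivot (a point): Centre of the pliers' pivot pin. It, pliers_grip and pliers_dies are marked on the lever whose handle is on +y; their z is upright while the pliers stand open. The jaws end 46 mm (open) to 50 mm (shut) below this point, 55 mm over their outsides when open. Shutting the handles drives this point and the jaws about 6 mm further out of the hand that holds them (more if its fingertips advance as they close).
- pliers_dies (a point): Midway between the two pressing dies of the open pliers, 40 mm below the pivot. Dies: flat steel discs 16 mm across, one inside each jaw, 28 to 35 mm apart when open, pressing along y. That of the +y jaw sits on an adjusting screw and stands out 0 to 6.5 mm more, other in each start, so the handle opening at which the rivet is home is not known beforehand.
- pliers_arm (a joint): Angle between the two levers, rad: 0 sprung open, growing as the handles are squeezed; about 0.37 to 0.54 on the closed rivet, stop at 0.64. A return spring pushes the handles apart with about 6 N at pliers_grip when open, 10 N near closure.
- rivet_axis (a point): Nylon snap rivet not yet shut: on its axis, at mid-thickness of the back board. x along the rivet to its cap (into the drawer), y along the board, z up. Fixed head 14 mm across, ends 5.5 mm on the -x side. Board 5 mm and mending plate 2 mm thick; board's upper edge 16 mm above. Two like rivets already shut sit in the same row, 42 mm apart; the proud one is any of the three.
- cap (a joint): How far that rivet's cap (13.6 mm across) is pressed on, m: starts 0 to 0.0004 (outer face 12 mm on the +x side of rivet_axis), 0.004 = home (8 mm). It resists with up to about 15 N near 0.0015, less after, and snaps home by itself past 0.0032; over 26 N crushes it. Squeeze on a handle less 10 N of spring, times 1.7, acts on the cap: the snap takes roughly 19 N at each handle, 25 N crushes.
- drawer: The shelf's shallow drawer, standing firmly on the table (does not slide): 250 mm wide inside, 185 mm deep, walls 60 mm high, floor 8 mm up. Origin on the table under the middle of the 5 mm back board, which is the side nearest the robot; x points to the blue front with its round knob, y along the back board.
- slot (a point): Centre of the mouth of the slot in the pine tool block, 50 mm above the table. The slot is 68 mm long along y, 21 mm wide along x (flared by 4 mm at the mouth), 42 mm deep; the pliers stand on its floor 8 mm above the table, closing along y. The block is 80 x 110 mm, fixed, its middle 12 mm on the -x side of the slot.
- duck_mid (a point): Middle of a yellow lacquered wooden duck on wheels, 90 mm long, 90 mm high. Leave alone.
- spinning_top_mid (a point): Middle of a striped tin spinning top, 76 mm across, 90 mm high, standing on its foot. Leave alone.
- roof_block_mid (a point): Middle of a faded red wooden roof block, 70 x 50 x 32 mm, lying in the drawer. Leave alone.
- brick1_mid (a point): Middle of a plain wooden brick, 60 x 30 x 20 mm, lying in the drawer. Leave alone.
- brick2_mid (a point): Another such brick, on the table to the left of the drawer. Leave alone.
- brick3_mid (a point): Another such brick, on the table beyond the tool block. Leave alone.
- brick4_mid (a point): Another such brick, near the drawer's right far corner. Leave alone.
Mind the look-alikes: they are no part of the job. What is shaped like the part that bears pliers_grip but red is not meant.

How it is judged:
By the outcome, as a careful person would: the job done as asked, in the order asked, and still so for the second after the job is handed in, with the robot touching nothing.
It also fails if it takes over 72 s, if anything falls off the work surface, if the arm or the gripper's body presses on something with over 40 N, if the wrist force passes 120 N, or if a joint passes its speed limit or range.

## Robot

A 6-joint arm with a two-finger parallel gripper is mounted at the origin on the work surface. World frame = base frame: x ahead of the robot, y to its left, z up, the work surface at z = 0. Lengths are in m, angles in rad, forces in N, time in s.
With the tool pointing down it reaches from about 0.275 to 0.75 m from the base axis. Payload 10.2 kg.
Tool frame: the origin (TCP) lies between the finger pads; the fingertips stand 14 mm ahead of it and the grasp point (between the pads) lies 5 mm behind it; z points along the fingers, y is the line along which they close (so a half turn about z gives the same grasp; the last joint's range is limited). The gripper opens to 85 mm and grips with 20 to 120 N. Pads are 22 mm wide; open, the fingers measure 114 mm over their backs; the gripper's body (76 mm by 85 mm) begins 54 mm behind the grasp point. The pads swing forward as they close: fully open they stand 13 mm farther back than shut.
Start: joints at [1.064, 0.313, 1.498, -0, 1.331, -0.223], TCP at [0.147, 0.504, 0.245] pointing down, gripper open.
Joint ranges: [-2.94, 2.94], [-0.97, 2.17], [0.19, 2.56], [-1.23, 4.37], [0.02, 3.11], [-2.88, 2.88]. Speed limits (rad/s): [2.39, 2.39, 3.01, 3.14, 3.14, 3.14].

## Interface

Orientations are given as a rotation vector (axis times angle).
In Python, from bench import get_state, camera, finish_job, cut_out, spot_point gives the robot as it stands.
- The arm moves only by the tool step_arm, never from a script. Its argument "series" is text: rows parted by semicolons, each of 5 numbers parted by spaces: the shift along the tool's x, y, z as a fraction of full scale, then the turn about the tool's z as a fraction of full scale, then the closure, from 0 (fully open) to 1 (shut). A call has 1 to 5 rows; each row is the pose to reach, as a shift and turn from the pose commanded when the call began, along the tool's axes at that moment; what a row does not reach only later rows make up. Full scale, the value 1, is 0.2 m for a shift and 90 degrees for a turn. A row lasts 1/10 s, in which the tool goes at most 50 mm and 8.59 degrees, less where a joint would pass 70% of its speed; a pose out of reach is approached as far as the arm can. A call with a number of a shift or a turn outside -1 to 1 is refused whole. A call with a gripper value outside its range is refused whole. The fingers move at their own pace and stop on an object; "grip_force" is the grip in N (left out, the last holds). Time passes only in rows, so rows that repeat a pose let the fingers close. It gives the time, the measured TCP pose, the force, the opening and the grip force at its end, in the units of the state.
- get_state(): the state, without advancing time (a new reading comes with each control period).
- camera(name): name is "scene" or "top" or "wrist"; returns a dict with "color" (400x640x3 uint8, blue, green, red), "range_z" (400x640 float32, m along the optical axis (not along the pixel's ray), 0 where there is no reading), "vertical_fov" (degrees; the focal length in pixels is half the picture's height over the tangent of half this angle, whatever the lens; pixels are square), "cx", "cy" (the principal point, pixels), "R" (3x3) and "t" (3): a world point X has camera coordinates R X + t. Camera axes: x right, y down, z forward; pixel columns grow to the right and rows downward; lengths in m; the calibration is good to about 2 mm. The wrist camera is an equidistant fisheye: a pixel r from the principal point sees the ray r / f radians off the axis. A picture is of the moment at which its call begins.
- finish_job(): hands the job in; it is judged then, once.
Trained networks look in a picture, given as the dict that the camera call returned (one of the last four; its "shot" number tells which), for a name from the list of things; names that differ only in an ending like _2 or _b are one class to them, and where a whole thing is asked for, a point or a joint stands for the part that bears it (a point fixed in the world has none). Each returns a list of dicts, best first, with "confidence" (0 to 1); they miss things now and then, are a little off and sometimes report something else, mostly with a low value. They report only what shows in the picture. A call takes as long as a camera call. They do not tell look-alikes from the thing itself.
- cut_out(picture, name): "mask" (400x640 bool, what is visible of it) and "bbox" ([left, top, width, height] in pixels, round what is visible of it).
- spot_point(picture, name): "xy" ([column, row] in pixels: a listed point, or the origin of a listed thing).
The state is a dict: "t": time; "joint_positions": joint angles; "dq": joint speeds; "joint_efforts": joint torques, N m; "ee_pos": TCP position; "eef_rot": TCP orientation; "ft_force": force on the tool from outside, world axes, zero at the start; "wrist_torque": the same for the moment, N m; "grip_width": finger opening in m; "grip_force": force on a finger pad.
Only numpy, scipy, OpenCV 4.12 (cv2) and the standard library are available. Lean on these libraries where they do the work, as an engineer would, in place of code of your own. Each camera call takes 0.05 s, during which the arm holds its last target. There are 200 camera calls.

## Working session

There is one attempt and no reset: what is moved stays moved. The work goes in short steps, Python scripts to look and compute and a tool call to move; the robot and the scene stay as the last step left them, time stands still between calls to the robot, and variables do not carry over. Pictures are saved under pics/ and viewed, at most 10 in all, crops included, and the job is handed in when it is done.

Besides the shell and the picture viewer there is one more tool, called after ">>>" by a JSON object that holds its "method" and its "body", one argument or row to a line. step_arm: Moves the arm, as the interface text tells. Its arguments: {"type":"object","properties":{"series":{"type":"string"},"grip_force":{"type":"number"}},"required":["series"]}

```bash
ls; mkdir -p pics; cat > h.py <<'E'
import numpy as np, cv2
from bench import get_state, camera, finish_job, cut_out, spot_point
from scipy.spatial.transform import Rotation as Rn
def ray(p,uv,name):
    f=200/np.tan(np.radians(p["vertical_fov"])/2)
    d=np.array([uv[0]-p["cx"],uv[1]-p["cy"]])/f
    if name=="wrist":
        th=np.hypot(*d); v=np.array([*(d/max(th,1e-9)*np.sin(th)),np.cos(th)])
    else: v=np.array([d[0],d[1],1.])
    R=np.array(p["R"]);t=np.array(p["t"])
    return -R.T@t, R.T@(v/np.linalg.norm(v))
def deproj(p,uv,name,z=None):
    o,d=ray(p,uv,name)
    if z is None:
        z=p["range_z"][int(round(uv[1])),int(round(uv[0]))]
        fz=(np.array(p["R"])@d)[2]
        return o+d*z/fz
    return o+d*(z-o[2])/d[2]
def tri(rays):
    A=np.zeros((3,3));b=np.zeros(3)
    for o,d in rays:
        P=np.eye(3)-np.outer(d,d);A+=P;b+=P@o
    x=np.linalg.solve(A,b)
    return x,[np.linalg.norm((np.eye(3)-np.outer(d,d))@(x-o)) for o,d in rays]
def project(p,X,name):
    f=200/np.tan(np.radians(p["vertical_fov"])/2)
    c=np.array(p["R"])@X+np.array(p["t"])
    if name=="wrist":
        r=np.hypot(c[0],c[1]);th=np.arctan2(r,c[2]);return np.array([p["cx"],p["cy"]])+f*th*c[:2]/r
    return np.array([p["cx"],p["cy"]])+f*c[:2]/c[2]
E
python3 - <<'E'
from h import *
np.set_printoptions(precision=4,suppress=True)
s=get_state();print({k:np.round(v,3) for k,v in s.items()})
P={n:camera(n) for n in("scene","top","wrist")}
for n,p in P.items(): cv2.imwrite(f"pics/a_{n}.png",p["color"])
for nm in("pliers_grip","pliers_pivot","pliers_dies","rivet_axis","slot","drawer"):
    rs=[]
    for n in P:
        for d in spot_point(P[n],nm)[:3]:
            print(nm,n,np.round(d["xy"],1),round(d["confidence"],2),deproj(P[n],d["xy"],n))
        dd=spot_point(P[n],nm)
        if dd and n!="wrist": rs.append(ray(P[n],dd[0]["xy"],n))
    if len(rs)>1: print("  TRI",tri(rs))
E
```

```text
pics
{'t': np.float64(0.0), 'joint_positions': array([ 1.064,  0.313,  1.498,  0.   ,  1.331, -0.223]), 'dq': array([ 0.   ,  0.001, -0.001, -0.002, -0.   ,  0.002]), 'joint_efforts': array([  0.002, -41.226, -25.974,  -0.   ,   0.004,  -0.   ]), 'ee_pos': array([0.147, 0.504, 0.245]), 'eef_rot': array([-0.444, -3.11 ,  0.002]), 'ft_force': array([-0.152,  1.088, -0.473]), 'wrist_torque': array([-0.008, -0.029, -0.02 ]), 'grip_force': np.float64(0.0), 'grip_width': np.float64(0.085)}
pliers_grip scene [206.  234.2] 0.89 [ 0.4418 -0.3243  0.0545]
pliers_grip scene [176.2 204.8] 0.63 [ 0.2551 -0.3855  0.0024]
pliers_grip scene [155.1 263.2] 0.59 [ 0.4389 -0.4791  0.0014]
pliers_grip top [454.4 269.1] 0.78 [ 0.3612 -0.3968  0.0043]
pliers_grip top [434.2 214.7] 0.53 [ 0.5081 -0.3344  0.0539]
pliers_grip top [486.9 210.6] 0.49 [ 0.5305 -0.503  -0.0011]
pliers_grip wrist [  9.  363.9] 0.94 [ 0.421  -0.5912  0.0288]
  TRI (array([ 0.372 , -0.3635, -0.0121]), [np.float64(0.03805276863580336), np.float64(0.03805276863580319)])
pliers_pivot scene [218.1 247.2] 0.7 [ 0.4875 -0.3049  0.0414]
pl
[... 1061 characters left out ...]
.5124, -0.3707,  0.0973]), [np.float64(0.05402542773522899), np.float64(0.05402542773522907)])
rivet_axis top [233.  180.9] 0.68 [0.6105 0.2336 0.0256]
slot scene [280.1 295.6] 0.75 [ 0.6816 -0.1977  0.023 ]
slot scene [216.2 248.4] 0.57 [ 0.4974 -0.3101  0.053 ]
slot top [430.  220.1] 0.82 [ 0.4913 -0.3195  0.0635]
slot wrist [ 56.7 393.7] 0.97 [0.0774 0.5249 0.3727]
  TRI (array([ 0.5628, -0.2727, -0.1123]), [np.float64(0.09943514694433181), np.float64(0.09943514694433193)])
drawer scene [367.4 211.8] 0.81 [0.5266 0.1355 0.0118]
drawer top [267.4 211.5] 0.68 [0.5216 0.1327 0.0235]
  TRI (array([0.5247, 0.1353, 0.0093]), [np.float64(0.001220710541891951), np.float64(0.0012207105418919908)])
```

View pics/a_scene.png

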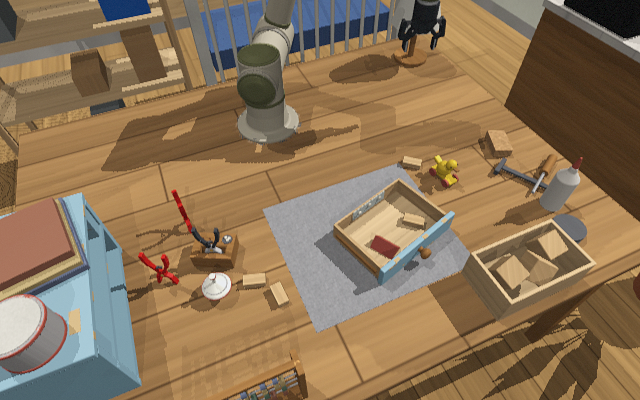

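View pics/a_top.png

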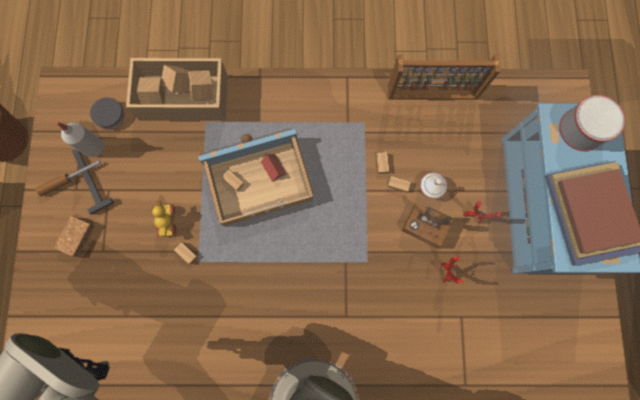

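The scene view shows the dark pliers in the block at about (206,240) in "scene" and (430,220) in "top", with red look-alikes at (455,270) and (480,212) in "top". The drawer is at (258,180) in "top", turned slightly, with its back board nearest the robot. I'll go look from near.

```bash
cat >> h.py <<'E'
def mv(target,yaw=None):
    """print fractions to bring TCP to target (world); yaw = desired world angle of tool y line"""
    s=get_state();R=Rn.from_rotvec(s["eef_rot"]).as_matrix()
    d=R.T@(np.array(target)-s["ee_pos"])/0.2
    ya=np.degrees(np.arctan2(R[1,1],R[0,1]))
    out="shift "+str(np.round(d,4))+" tool-y yaw %.2f"%ya
    if yaw is not None:
        e=(yaw-ya+90)%180-90
        out+=" turn %.4f (alt %.4f) j6 %.3f j1 %.3f"%(-e/90,-(e-np.sign(e)*180)/90,s["joint_positions"][5],s["joint_positions"][0])
    print(out,"pos",np.round(s["ee_pos"],4),"tz",np.round(R[:,2],4))
E
python3 - <<'E'
from h import *
p=camera("wrist");print("cam",-np.array(p["R"]).T@np.array(p["t"]),np.array(p["R"])[2])
mv([0.43,-0.30,0.33]);mv([0.30,0.10,0.33])
print(Rn.from_rotvec(get_state()["eef_rot"]).as_matrix())
E
```

```text
cam [0.07742793 0.52499721 0.37319903] [ 0.27072014 -0.07877843 -0.95942929]
shift [-2.484  -3.463  -0.4235] tool-y yaw 73.74 pos [0.147  0.504  0.2453] tz [ 0. -0. -1.]
shift [-1.2999 -1.7251 -0.4235] tool-y yaw 73.74 pos [0.147  0.504  0.2453] tz [ 0. -0. -1.]
[[-9.59996824e-01  2.80010887e-01  1.58285076e-05]
 [ 2.80010887e-01  9.59996824e-01 -1.35062231e-05]
 [-1.89772066e-05 -8.53377684e-06 -1.00000000e+00]]
```

```bash
python3 - <<'E'
from h import *
mv([0.35,0.35,0.33]);mv([0.62,0.15,0.33])
E
```

```text
shift [-1.1899 -0.4551 -0.4236] tool-y yaw 73.74 pos [0.147  0.504  0.2453] tz [ 0. -0. -1.]
shift [-2.7659 -1.037  -0.4235] tool-y yaw 73.74 pos [0.147  0.504  0.2453] tz [ 0. -0. -1.]
```

>>> {"method": "step_arm", "body": {
  "series": "-1 -0.38 -0.42 0 0;-1 -0.38 -0.42 0 0;-1 -0.38 -0.42 0 0;-1 -0.38 -0.42 0 0;-1 -0.38 -0.42 0 0"
}}

```text
t: 2.5
ee_pos: [0.3199, 0.3733, 0.3307]
eef_rot: [0.447, 3.108, 0.002]
ft_force: [-0.0, 0.4, 0.4]
grip_width: 0.0854
grip_force: 0.0
```

>>> {"method": "step_arm", "body": {
  "series": "-1 -0.38 0 0 0;-1 -0.38 0 0 0;-1 -0.38 0 0 0;-1 -0.38 0 0 0;-1 -0.38 0 0 0"
}}

```text
t: 3.0
ee_pos: [0.4913, 0.243, 0.3285]
eef_rot: [-0.451, -3.109, 0.002]
ft_force: [-1.0, 0.8, -0.2]
grip_width: 0.0857
grip_force: 0.0
```

>>> {"method": "step_arm", "body": {
  "series": "-0.6 -0.27 0 0 0;-0.6 -0.27 0 0 0;-0.6 -0.27 0 0 0;-0.6 -0.27 0 0 0;-0.6 -0.27 0 0 0"
}}

```text
t: 3.5
ee_pos: [0.5884, 0.1608, 0.329]
eef_rot: [-0.445, -3.109, -0.0]
ft_force: [-0.2, 0.5, -0.3]
grip_width: 0.0851
grip_force: 0.0
```

```bash
cat > look.py <<'E'
import sys
from h import *
np.set_printoptions(precision=4,suppress=True)
def look(tag,names,cams=("wrist",)):
    P={n:camera(n) for n in cams}
    for n,p in P.items(): cv2.imwrite(f"pics/{tag}_{n}.png",p["color"]); np.savez(f"pics/{tag}_{n}.npz",**p)
    for nm in names:
        for n in P:
            for d in spot_point(P[n],nm)[:3]:
                o,v=ray(P[n],d["xy"],n)
                print(nm,n,np.round(d["xy"],1),round(d["confidence"],2),deproj(P[n],d["xy"],n))
    return P
if __name__=="__main__": look(sys.argv[1],sys.argv[2].split(",")); mv([0,0,0])
E
python3 look.py b rivet_axis,cap,drawer
```

```text
rivet_axis wrist [260.5 139. ] 0.5 [0.5324 0.0978 0.0581]Traceback (most recent call last):
  File "look.py", line 13, in <module>
    if __name__=="__main__": look(sys.argv[1],sys.argv[2].split(",")); mv([0,0,0])
                             ~~~~^^^^^^^^^^^^^^^^^^^^^^^^^^^^^^^^^^^^
  File "look.py", line 9, in look
    for d in spot_point(P[n],nm)[:3]:
             ~~~~~~~~~~^^^^^^^^^
ValueError: it knows: brick1_mid, brick2_mid, brick3_mid, brick4_mid, drawer, duck_mid, pliers_dies, pliers_grip, pliers_pivot, rivet_axis, roof_block_mid, slot, spinning_top_mid
```

View pics/b_wrist.png

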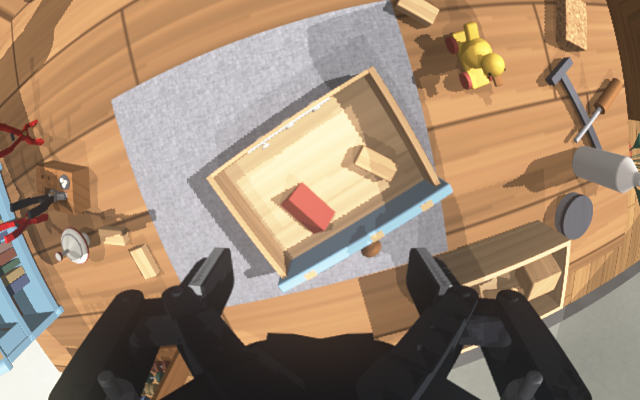

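The wrist picture shows the drawer, its back board running from (210,178) to (372,70), and the rivets on it near (265,143)–(315,108). I'll zoom in there.

```bash
python3 - <<'E'
import cv2
i=cv2.imread("pics/b_wrist.png")[60:190,190:390]
cv2.imwrite("pics/b_crop.png",cv2.resize(i,None,fx=4,fy=4,interpolation=cv2.INTER_CUBIC))
E
```

```text
(no output)
```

View pics/b_crop.png

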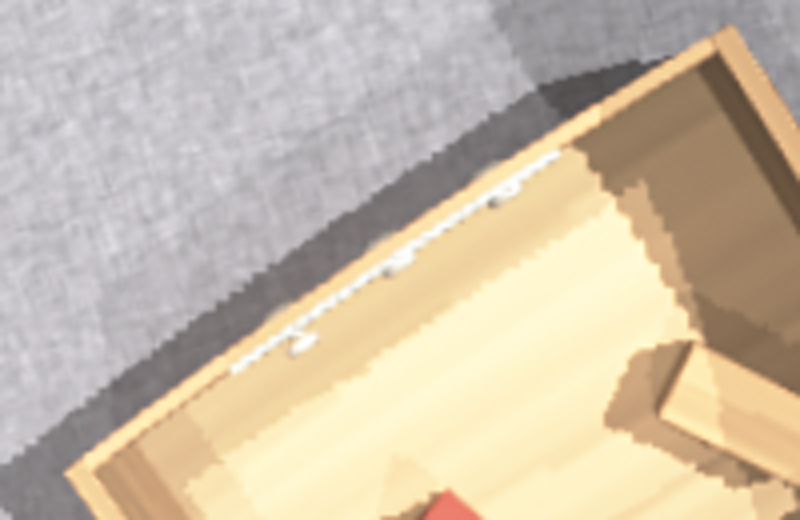

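The proud rivet is the leftmost in the crop, at about (302,342), i.e. (265,145) in the full picture. That agrees with the network. I'll take a second, closer view on the way to the block.

```bash
python3 - <<'E'
from h import *
mv([0.63,0.05,0.24]);mv([0.46,-0.29,0.30])
E
```

```text
shift [-0.3581 -0.4776  0.4481] tool-y yaw 73.81 pos [0.5878 0.1617 0.3297] tz [ 2.e-04  3.e-04 -1.e+00]
shift [-0.0157 -2.3471  0.1476] tool-y yaw 73.81 pos [0.5878 0.1617 0.3297] tz [ 2.e-04  3.e-04 -1.e+00]
```

>>> {"method": "step_arm", "body": {
  "series": "-0.36 -0.48 0.45 0 0;-0.36 -0.48 0.45 0 0;-0.36 -0.48 0.45 0 0;-0.36 -0.48 0.45 0 0;-0.36 -0.48 0.45 0 0"
}}

```text
t: 4.1
ee_pos: [0.6304, 0.049, 0.2395]
eef_rot: [-0.444, -3.11, -0.001]
ft_force: [0.8, 0.8, 1.3]
grip_width: 0.0854
grip_force: 0.0
```

```bash
python3 look.py c rivet_axis; python3 - <<'E'
from h import *
mv([0.46,-0.29,0.30])
rs=[]
for t,uv in (("b",(260.5,139.)),):
    rs.append(ray(np.load(f"pics/{t}_wrist.npz"),uv,"wrist"))
print(rs)
i=cv2.imread("pics/c_wrist.png")[0:260,150:450]
cv2.imwrite("pics/c_crop.png",cv2.resize(i,None,fx=2.3,fy=2.3,interpolation=cv2.INTER_CUBIC))
E
```

```text
rivet_axis wrist [336.2  77.4] 0.63 [0.5342 0.0946 0.0595]
rivet_axis wrist [ 12.5 175.5] 0.17 [ 0.4976 -0.2938  0.1301]
shift [ 2.9621 -1.1181  1.1972] tool-y yaw 73.84 pos [0.6307 0.0499 0.2409] tz [ 0.0024  0.     -1.    ]
shift [ 0.346  -1.8698 -0.2974] tool-y yaw 73.84 pos [0.6307 0.0499 0.2409] tz [ 0.0024  0.     -1.    ]
[(array([0.51895247, 0.18179602, 0.45692794]), array([ 0.03305318, -0.2060469 , -0.97798372]))]
```

View pics/c_crop.png

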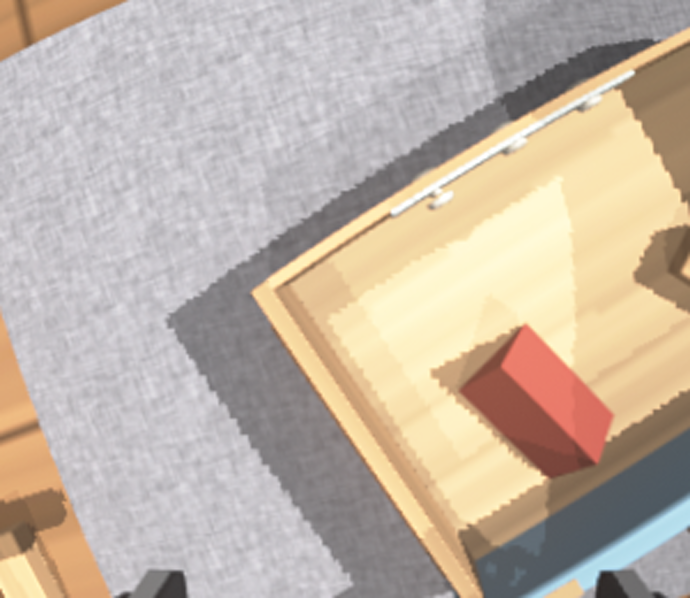

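The closer view confirms it: the caps sit at crop (440,198), (515,145) and (590,102), and the one at (440,198) stands proud. Next I'll fit the board line and the rivet from both views.

```bash
python3 - <<'E'
from h import *
np.set_printoptions(precision=4,suppress=True)
b=np.load("pics/b_wrist.npz");c=np.load("pics/c_wrist.npz")
print("tri rivet",tri([ray(b,(260.5,139.),"wrist"),ray(c,(336.2,77.4),"wrist")]))
print("tri cap",tri([ray(b,(265.5,145.5),"wrist"),ray(c,(341.3,86.1),"wrist")]))
print("corners b",deproj(b,(207,177.5),"wrist",.06),deproj(b,(371,67.5),"wrist",.06),"c",deproj(c,(262.2,127),"wrist",.06))
print("tri corner",tri([ray(b,(207,177.5),"wrist"),ray(c,(262.2,127),"wrist")]))
# point cloud of top edge: depth points with z 0.052..0.068 
for p in (b,c):
    R=p["R"];t=p["t"];f=200/np.tan(np.radians(p["vertical_fov"])/2)
    v,u=np.mgrid[0:260,150:450];dx=(u-p["cx"])/f;dy=(v-p["cy"])/f;th=np.hypot(dx,dy);z=p["range_z"][0:260,150:450]
    X=np.stack([dx/th*np.tan(th)*z,dy/th*np.tan(th)*z,z],-1)
    W=(X-t)@R
    m=(z>0)&(abs(W[...,2]-0.060)<0.004)
    q=W[m]
    # board line guess: through tri rivet, direction yaw
    for yaw in [None]:
        r=np.array([0.533,0.096])
        dirn=deproj(b,(371,67.5),"wrist",.06)[:2]-deproj(b,(207,177.5),"wrist",.06)[:2];dirn/=np.linalg.norm(dirn)
        for _ in range(3):
            n=np.array([dirn[1],-dirn[0]])
            if _==0: c0=(deproj(b,(371,67.5),"wrist",.06)[:2]+deproj(b,(207,177.5),"wrist",.06)[:2])/2
            d=(q[:,:2]-c0)@n; s=(q[:,:2]-c0)@dirn
            k=q[(abs(d)<0.006)&(abs(s)<0.11)]
            c1=k[:,:2].mean(0);dirn=np.linalg.svd(k[:,:2]-c1)[2][0];c0=c1
        n=np.array([dirn[1],-dirn[0]]);n*=np.sign(n[0])
        dd=(k[:,:2]-c1)@n
        print("line",c1,"normal yaw",np.degrees(np.arctan2(n[1],n[0])),len(k),"zmed",np.median(k[:,2]),np.percentile(dd,[5,50,95]))
E
```

```text
tri rivet (array([0.533 , 0.0956, 0.0473]), [np.float64(0.0001795026356402022), np.float64(0.00017950263564005869)])
tri cap (array([0.5432, 0.0985, 0.0438]), [np.float64(0.00021113250576010935), np.float64(0.00021113250576027887)])
corners b [0.5587 0.0093 0.06  ] [0.4832 0.2601 0.06  ] c [0.5604 0.0106 0.06  ]
tri corner (array([0.5595, 0.0105, 0.0619]), [np.float64(0.001008082908538765), np.float64(0.0010080829085387906)])
line [0.5207 0.1421] normal yaw 16.911853526583208 794 zmed 0.059132959944396046 [-0.0029 -0.0001  0.0033]
line [0.5271 0.1211] normal yaw 16.674458084916903 1291 zmed 0.05914108585014034 [-0.0029 -0.      0.0033]
```

>>> {"method": "step_arm", "body": {
  "series": "0.35 -1 -0.3 0 0;0.35 -1 -0.3 0 0;0.35 -1 -0.3 0 0;0.35 -1 -0.3 0 0;0.35 -1 -0.3 0 0"
}}

```text
t: 4.7
ee_pos: [0.5062, -0.1252, 0.3023]
eef_rot: [0.444, 3.106, -0.003]
ft_force: [0.3, -0.0, 0.0]
grip_width: 0.0859
grip_force: 0.0
```

>>> {"method": "step_arm", "body": {
  "series": "0 -0.87 0 0 0;0 -0.87 0 0 0;0 -0.87 0 0 0;0 -0.87 0 0 0;0 -0.87 0 0 0"
}}

```text
t: 5.2
ee_pos: [0.4584, -0.2925, 0.3003]
eef_rot: [0.447, 3.108, -0.002]
ft_force: [1.2, 0.3, 0.7]
grip_width: 0.0855
grip_force: 0.0
```

```bash
python3 look.py d pliers_grip,pliers_pivot,slot
```

```text
pliers_grip wrist [225.5 101.2] 0.96 [ 0.3367 -0.394   0.    ]
pliers_grip wrist [202.1 255.7] 0.83 [ 0.5495 -0.5184  0.0005]
pliers_pivot wrist [238.3 105.3] 0.94 [ 0.3537 -0.3642  0.0551]
pliers_pivot wrist [218.1 232.3] 0.66 [ 0.5037 -0.4512  0.0488]
pliers_pivot wrist [304.7 199.9] 0.59 [ 0.4888 -0.3202  0.0639]
slot wrist [306.7 200.5] 0.97 [ 0.49   -0.3179  0.0647]
shift [2.6112 0.7526 1.4971] tool-y yaw 73.87 pos [ 0.4596 -0.2895  0.3001] tz [ 0.001  -0.0006 -1.    ]
```

View pics/d_wrist.png

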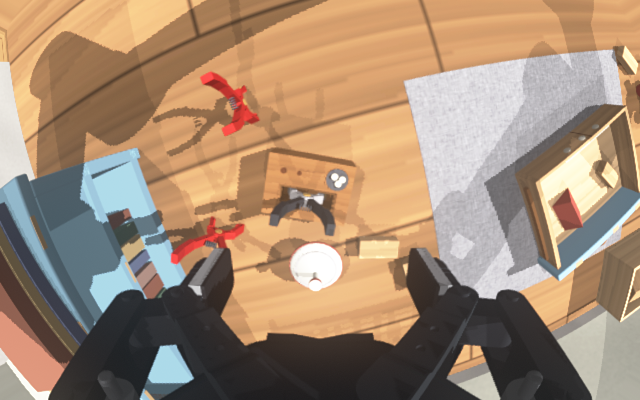

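The picture shows the dark pliers in the block, with the handles arching at about (278,222) and (330,225), the pivot at (304,200), and a white top at (315,267). Red look-alikes are at (232,105) and (205,243). I'll now fit the handles and the block from the depth data.

```bash
cat >> h.py <<'E'
def cloud(p,name="wrist"):
    R=p["R"];t=p["t"];f=200/np.tan(np.radians(p["vertical_fov"])/2)
    v,u=np.mgrid[0:400,0:640];dx=(u-p["cx"])/f;dy=(v-p["cy"])/f;th=np.hypot(dx,dy)+1e-9;z=p["range_z"]
    k=np.tan(th)/th if name=="wrist" else 1.
    X=np.stack([dx*k*z,dy*k*z,z],-1); W=(X-t)@R; W[z<=0]=np.nan
    return W
E
python3 - <<'E'
from h import *
np.set_printoptions(precision=4,suppress=True)
p=dict(np.load("pics/d_wrist.npz"));W=cloud(p);C=p["color"].astype(int)
reg=(np.hypot(W[...,0]-.49,W[...,1]+.32)<.07)
m=reg&(abs(W[...,2]-.05)<.004)
q=W[m][:,:2].astype(np.float32);r=cv2.minAreaRect(q);print("block top",m.sum(),np.median(W[m][:,2]),r)
bp=cv2.boxPoints(r);print(bp)
for lo,hi in((.06,.08),(.08,.1),(.1,.12),(.12,.135),(.135,.16)):
    m=reg&(W[...,2]>lo)&(W[...,2]<hi)&(C.max(-1)<110)
    q=W[m]
    if len(q)<4: print(lo,len(q));continue
    r=cv2.minAreaRect(q[:,:2].astype(np.float32));print(lo,hi,len(q),q.mean(0),r)
m=reg&(W[...,2]>.09)
lab=cv2.connectedComponentsWithStats(m.astype(np.uint8))
for i in range(1,lab[0]):
    if lab[2][i,4]>15:
        q=W[lab[1]==i];k=q[q[:,2]>.125];print(i,lab[2][i],q.mean(0),q[:,2].max(),k.mean(0) if len(k) else None,k.min(0),k.max(0))
m=reg&(abs(W[...,2]-.145)<.1)
print(np.nanmax(W[reg][:,2]))
# spinning top
t=(np.hypot(W[...,0]-.55,W[...,1]+.33)<.05)&(W[...,2]>.03)
print("top",np.nanmean(W[t],0),np.nanmax(W[t],0),np.nanmin(W[t],0))
E
```

```text
block top 3854 0.049329810256607654 ((0.4806027114391327, -0.3153184950351715), (0.11142271757125854, 0.08134835958480835), 63.27744674682617)
[[ 0.4192 -0.3468]
 [ 0.4919 -0.3834]
 [ 0.542  -0.2838]
 [ 0.4693 -0.2473]]
0.06 0.08 134 [ 0.4894 -0.3198  0.0718] ((0.4908834397792816, -0.32045242190361023), (0.03142588585615158, 0.009539004415273666), 63.9961051940918)
0.08 0.1 227 [ 0.4888 -0.3202  0.0905] ((0.48987069725990295, -0.3204638957977295), (0.05503280088305473, 0.011540351435542107), 64.20832061767578)
0.1 0.12 177 [ 0.4882 -0.3193  0.1102] ((0.4908526539802551, -0.3205060660839081), (0.061730239540338516, 0.012996481731534004), 63.212650299072266)
0.12 0.135 93 [ 0.4869 -0.3183  0.1273] ((0.4899602234363556, -0.31982681155204773), (0.06253881007432938, 0.010700449347496033), 63.36857604980469)
0.135 0.16 149 [ 0.4857 -0.327   0.1401] ((0.4903554618358612, -0.3203836977481842), (0.06314586102962494, 0.01155551802366972), 63.20465850830078)
1 [268 201  24  25 333] [ 0.478  -0.3421  0.1213] 0.142451826230443 [ 0.4771 -0.345   0.1381] [ 0.4705 -0.3527  0.1251] [ 0.4853 -0.3398  0.1425]
2 [315 207  20  29 346] [ 0.5004 -0.2972  0.1217] 0.14361842147197346 [ 0.5021 -0.2948  0.1377] [ 0.4958 -0.3017  0.1256] [ 0.5107 -0.2887  0.1436]
3 [   64   247   389   153 26583] [ 0.4402 -0.3113  0.3686] 0.3940537039343669 [ 0.4402 -0.3113  0.3686] [ 0.4262 -0.3649  0.2975] [ 0.483  -0.251   0.3941]
4 [406 274  19  42 265] [ 0.477  -0.2527  0.3145] 0.32932830444580347 [ 0.477  -0.2527  0.3145] [ 0.4736 -0.254   0.298 ] [ 0.481  -0.2517  0.3293]
0.3940537039343669
top [ 0.5648 -0.3315  0.0493] [ 0.5999 -0.2826  0.0898] [ 0.5002 -0.3717  0.0304]
```

The measurements agree with the text:
- **Pliers:** axis at (0.4902, -0.3203), closing line at yaw 63.3°, handle tops at 0.143.
- **Block:** top at 0.049.
- **Rivet:** (0.5346, 0.0960, 0.044), axis at yaw 16.8°.

Next I'll move above the pliers.

```bash
python3 - <<'E'
from h import *
mv([0.4902,-0.3203,0.20],63.3)
E
```

```text
shift [-0.1894 -0.1053  0.5006] tool-y yaw 73.87 turn 0.1175 (alt -1.8825) j6 -2.067 j1 -0.778 pos [ 0.4596 -0.2895  0.3001] tz [ 1.e-03 -6.e-04 -1.e+00]
```

>>> {"method": "step_arm", "body": {
  "series": "-0.19 -0.105 0 0.118 0;-0.19 -0.105 0 0.118 0;-0.19 -0.105 0.25 0.118 0;-0.19 -0.105 0.5 0.118 0;-0.19 -0.105 0.5 0.118 0"
}}

```text
t: 5.9
ee_pos: [0.4882, -0.3187, 0.1938]
eef_rot: [-0.725, -3.047, -0.01]
ft_force: [1.6, 0.4, -0.0]
grip_width: 0.0855
grip_force: 0.0
```

```bash
python3 look.py e pliers_grip,pliers_pivot; python3 - <<'E'
from h import *
np.set_printoptions(precision=4,suppress=True)
p=dict(np.load("pics/e_wrist.npz"));W=cloud(p);C=p["color"].astype(int)
reg=(np.hypot(W[...,0]-.49,W[...,1]+.32)<.045)
for lo,hi in((.08,.1),(.1,.12),(.12,.135),(.135,.16)):
    m=reg&(W[...,2]>lo)&(W[...,2]<hi); q=W[m]
    if len(q)<4: print(lo,len(q));continue
    print(lo,hi,len(q),cv2.minAreaRect(q[:,:2].astype(np.float32)))
mv([0.4902,-0.3203,0.103],63.3)
E
```

```text
pliers_grip wrist [320.2 201.9] 0.7 [ 0.493  -0.3195  0.0643]
pliers_grip wrist [318.  219.5] 0.69 [ 0.5113 -0.3309  0.0496]
pliers_grip wrist [178.5  75.4] 0.59 [ 0.3118 -0.4012  0.0002]
pliers_pivot wrist [206.9  86.2] 0.97 [ 0.3572 -0.3599  0.0629]
pliers_pivot wrist [211.4 263.2] 0.86 [ 0.4573 -0.3536  0.2116]
pliers_pivot wrist [317.5 202.1] 0.8 [ 0.4927 -0.322   0.0622]
shift [2.9197 0.3312 0.9996] tool-y yaw 63.18 pos [ 0.4907 -0.322   0.2023] tz [ 0.003  -0.0029 -1.    ]
0.08 0.1 549 ((0.4911310374736786, -0.32061129808425903), (0.054398540407419205, 0.012440482154488564), 63.40187454223633)
0.1 0.12 465 ((0.49088650941848755, -0.3207893371582031), (0.06366786360740662, 0.013405189849436283), 63.37388229370117)
0.12 0.135 296 ((0.4908311665058136, -0.32072556018829346), (0.0645545944571495, 0.013272489421069622), 63.282283782958984)
0.135 0.16 630 ((0.4911879897117615, -0.32065773010253906), (0.06673748791217804, 0.013283674605190754), 63.15116882324219)
shift [0.0077 0.007  0.4967] tool-y yaw 63.18 turn -0.0013 (alt 1.9987) j6 -1.883 j1 -0.780 pos [ 0.4907 -0.322   0.2023] tz [ 0.003  -0.0029 -1.    ]
```

View pics/e_wrist.png

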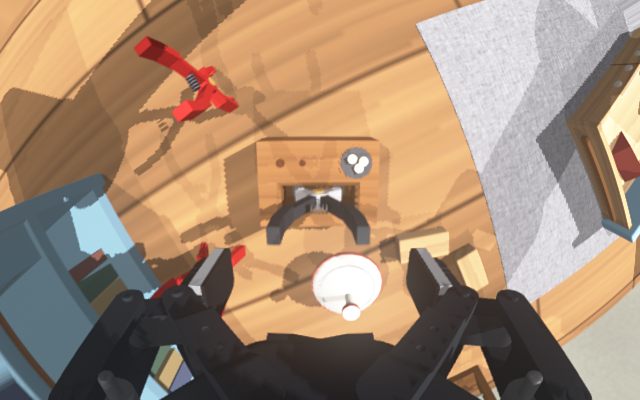

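The picture shows the handles centred between the fingers, at (275,238) and (362,238), but a red pair lies behind the left finger near (215,260). I'll check its clearance before going down.

```bash
python3 - <<'E'
from h import *
np.set_printoptions(precision=4,suppress=True)
for t in "de":
    p=dict(np.load(f"pics/{t}_wrist.npz"));W=cloud(p);C=p["color"].astype(int)
    m=(C[...,2]>110)&(C[...,1]<60)&(C[...,0]<60)&(W[...,0]>.42)&(W[...,0]<.62)&(W[...,1]<-.34)&(W[...,1]>-.6)
    q=W[m];print(len(q),q.min(0),q.max(0))
    rel=q[:,:2]-[.491,-.3207];y=np.array([np.cos(np.radians(63.3)),np.sin(np.radians(63.3))]);x=np.array([y[1],-y[0]])
    c=np.c_[rel@x,rel@y,q[:,2]]; i=np.argsort(np.abs(c[:,1]))[:8]; print(c[i])
mv([0.491,-0.3207,0.103],63.3)
E
```

```text
296 [ 0.4879 -0.4799  0.0039] [ 0.5157 -0.4301  0.1326]
[[ 0.0712 -0.0866  0.0058]
 [ 0.0708 -0.0878  0.0074]
 [ 0.071  -0.0893  0.0076]
 [ 0.0706 -0.0896  0.0128]
 [ 0.0703 -0.0904  0.0099]
 [ 0.0726 -0.091   0.082 ]
 [ 0.0715 -0.0914  0.0115]
 [ 0.0706 -0.0915  0.0176]]
328 [ 0.4532 -0.4792  0.0064] [ 0.5272 -0.3585  0.2328]
[[ 0.0063 -0.0415  0.2165]
 [ 0.0061 -0.0416  0.2145]
 [ 0.0063 -0.0416  0.218 ]
 [ 0.0069 -0.0418  0.2142]
 [-0.0168 -0.0508  0.2328]
 [-0.0117 -0.0542  0.2023]
 [-0.0115 -0.0549  0.2238]
 [-0.0111 -0.0554  0.2207]]
shift [0.0033 0.007  0.4967] tool-y yaw 63.18 turn -0.0013 (alt 1.9987) j6 -1.883 j1 -0.780 pos [ 0.4907 -0.322   0.2023] tz [ 0.003  -0.0029 -1.    ]
```

Clear of the red pair. Going down, then closing slightly.

>>> {"method": "step_arm", "body": {
  "series": "0.003 0.007 0.2 0 0;0.003 0.007 0.35 0 0;0.003 0.007 0.45 0 0;0.003 0.007 0.497 0 0;0.003 0.007 0.497 0 0",
  "grip_force": 20
}}

```text
t: 6.55
ee_pos: [0.4902, -0.3208, 0.1012]
eef_rot: [0.729, 3.054, -0.001]
ft_force: [0.2, -1.0, 0.8]
grip_width: 0.0858
grip_force: 0.0
```

>>> {"method": "step_arm", "body": {
  "series": "0 0 0 0 0.1;0 0 0 0 0.15;0 0 0 0 0.2;0 0 0 0 0.22;0 0 0 0 0.22"
}}

```text
t: 7.05
ee_pos: [0.4899, -0.3207, 0.1007]
eef_rot: [0.73, 3.054, -0.001]
ft_force: [1.0, -0.4, 4.4]
grip_width: 0.0666
grip_force: 0.0
```

>>> {"method": "step_arm", "body": {
  "series": "0 0 0 0 0.24;0 0 0 0 0.26;0 0 0 0 0.27;0 0 0 0 0.28;0 0 0 0 0.28"
}}

```text
t: 7.55
ee_pos: [0.4908, -0.3217, 0.1025]
eef_rot: [0.729, 3.051, -0.005]
ft_force: [0.0, 0.9, 16.3]
grip_width: 0.0616
grip_force: 7.9
```

>>> {"method": "step_arm", "body": {
  "series": "0 0 0 0 0.29;0 0 0 0 0.31;0 0 0 0 0.33;0 0 0 0 0.33;0 0 0 0 0.33"
}}

```text
t: 8.05
ee_pos: [0.491, -0.322, 0.1033]
eef_rot: [0.729, 3.05, -0.006]
ft_force: [-0.8, 0.0, 20.2]
grip_width: 0.0602
grip_force: 14.1
```

The fingers push the pliers down as they close, so I'll raise the hand a little.

>>> {"method": "step_arm", "body": {
  "series": "0 0 -0.01 0 0.33;0 0 -0.02 0 0.33;0 0 -0.03 0 0.33;0 0 -0.03 0 0.33;0 0 -0.03 0 0.33"
}}

```text
t: 8.55
ee_pos: [0.4895, -0.3202, 0.1056]
eef_rot: [-0.73, -3.055, -0.001]
ft_force: [-0.1, -0.7, -0.3]
grip_width: 0.0572
grip_force: 6.5
```

>>> {"method": "step_arm", "body": {
  "series": "0 0 -0.02 0 0.35;0 0 -0.05 0 0.35;0 0 -0.1 0 0.35;0 0 -0.15 0 0.35;0 0 -0.15 0 0.35"
}}

```text
t: 9.05
ee_pos: [0.4901, -0.3209, 0.1378]
eef_rot: [0.729, 3.053, -0.003]
ft_force: [-0.3, -0.3, -2.0]
grip_width: 0.0555
grip_force: 6.2
```

>>> {"method": "step_arm", "body": {
  "series": "0 0 -0.1 0 0.35;0 0 -0.2 0 0.35;0 0 -0.3 0 0.35;0 0 -0.35 0 0.35;0 0 -0.35 0 0.35"
}}

```text
t: 9.55
ee_pos: [0.4898, -0.3207, 0.2069]
eef_rot: [0.73, 3.054, -0.002]
ft_force: [-0.2, -0.3, -2.5]
grip_width: 0.0558
grip_force: 6.2
```

```bash
python3 look.py f pliers_pivot,pliers_dies; python3 - <<'E'
from h import *
np.set_printoptions(precision=4,suppress=True)
p=dict(np.load("pics/f_wrist.npz"));W=cloud(p)
s=get_state();print(s["grip_width"],s["grip_force"],s["ft_force"])
reg=(np.hypot(W[...,0]-.49,W[...,1]+.32)<.05)
for lo in np.arange(.08,.25,.015):
    m=reg&(W[...,2]>lo)&(W[...,2]<lo+.015); q=W[m]
    if len(q)<20: print(lo,len(q));continue
    print(round(lo,3),len(q),cv2.minAreaRect(q[:,:2].astype(np.float32)))
mv([0.4,-0.10,0.20],16.8)
E
```

```text
pliers_pivot wrist [211.7  84.9] 0.86 [ 0.3607 -0.3595  0.0721]
pliers_pivot wrist [319.4 230.6] 0.79 [ 0.4877 -0.3192  0.1643]
pliers_pivot wrist [218.2 256.3] 0.63 [ 0.5073 -0.4488  0.0547]
pliers_dies wrist [323.9 205.2] 0.68 [ 0.5081 -0.3249  0.05  ]
pliers_dies wrist [223.5 237.5] 0.63 [ 0.505  -0.4599 -0.0012]
pliers_dies wrist [224.6  82.3] 0.57 [ 0.3484 -0.3649  0.0002]
shift [2.9035 0.3208 1.0292] tool-y yaw 63.12 pos [ 0.4892 -0.3201  0.2047] tz [-0.0014  0.0014 -1.    ]
0.05584424158786275 6.190577166883031 [-0.1029 -0.7568 -2.5233]
0.08 0
0.095 16
0.11 197 ((0.48783355951309204, -0.3194008767604828), (0.0482623428106308, 0.01237637922167778), 68.53474426269531)
0.125 149 ((0.4868253767490387, -0.31798359751701355), (0.04182741045951843, 0.006150910630822182), 60.461360931396484)
0.14 697 ((0.4903317391872406, -0.32001054286956787), (0.04177360236644745, 0.013786274939775467), 62.14463424682617)
0.155 555 ((0.48709636926651, -0.31930074095726013), (0.01673855632543564, 0.01695452257990837), 22.34732437133789)
0.17 672 ((0.4911037087440491, -0.32026422023773193), (0.03387560695409775, 0.01137719675898552), 63.9461555480957)
0.185 1140 ((0.4875166118144989, -0.31961506605148315), (0.06730391085147858, 0.019110001623630524), 63.13051986694336)
0.2 1837 ((0.48766523599624634, -0.3191051781177521), (0.08336178958415985, 0.02048187144100666), 63.26806640625)
0.215 2153 ((0.48739197850227356, -0.31895700097084045), (0.08324912935495377, 0.02035927213728428), 62.97728729248047)
0.23 3520 ((0.48670583963394165, -0.31836241483688354), (0.0986756756901741, 0.023317014798521996), 63.332054138183594)
0.245 3955 ((0.48673388361930847, -0.31839126348495483), (0.09984350204467773, 0.029576094821095467), 62.990604400634766)
shift [0.8954 0.7798 0.0256] tool-y yaw 63.12 turn 0.5146 (alt -1.4854) j6 -1.881 j1 -0.780 pos [ 0.4892 -0.3201  0.2047] tz [-0.0014  0.0014 -1.    ]
```

View pics/f_wrist.png

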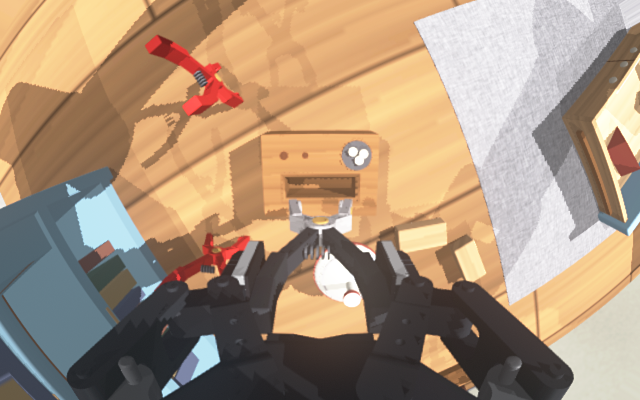

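The pliers hang upright from the hand, with the jaws at (298,215) and (347,215) and the pivot near (321,224). I'll test-close them in the air to learn how far the jaws advance and where the dies sit.

>>> {"method": "step_arm", "body": {
  "series": "0 0 0 0 0.39;0 0 0 0 0.43;0 0 0 0 0.47;0 0 0 0 0.5;0 0 0 0 0.5"
}}

```text
t: 10.2
ee_pos: [0.4895, -0.3204, 0.2058]
eef_rot: [-0.73, -3.055, -0.0]
ft_force: [0.2, -0.5, -2.0]
grip_width: 0.0428
grip_force: 8.0
```

```bash
cat > jaws.py <<'E'
from h import *
import sys
np.set_printoptions(precision=4,suppress=True)
def ana(p,s):
    W=cloud(p);R=Rn.from_rotvec(s["eef_rot"]).as_matrix();T=(W-s["ee_pos"])@R   # tool frame
    reg=(abs(T[...,0])<.03)&(abs(T[...,1])<.045)&(T[...,2]>.03)&(T[...,2]<.115)
    print("w",s["grip_width"],"pos",s["ee_pos"],"n",reg.sum())
    for lo in np.arange(.03,.115,.008):
        q=T[reg&(T[...,2]>=lo)&(T[...,2]<lo+.008)]
        if len(q)>8: 
            l=q[q[:,1]<0];r=q[q[:,1]>=0]
            f=lambda a:(len(a),np.round(a[:,1].min()*1e3,1),np.round(a[:,1].max()*1e3,1),np.round(np.median(a[:,0])*1e3,1)) if len(a) else 0
            print(round(lo*1e3),f(l),f(r))
    print("zmax",np.sort(T[reg][:,2])[-12:])
if __name__=="__main__":
    p=camera("wrist");s=get_state();ana(p,s);np.savez(f"pics/{sys.argv[1]}.npz",**p,ep=s["ee_pos"],er=s["eef_rot"],gw=s["grip_width"]);print(s["grip_force"],s["ft_force"])
    for d in ("pliers_dies","pliers_pivot"):
        for r in spot_point(p,d)[:4]: print(d,np.round(r["xy"],1),round(r["confidence"],2))
    i=p["color"][150:290,220:420];cv2.imwrite(f"pics/{sys.argv[1]}.png",cv2.resize(i,None,fx=4,fy=4,interpolation=cv2.INTER_CUBIC))
E
python3 jaws.py g; python3 - <<'E'
from jaws import *
p=dict(np.load("pics/f_wrist.npz"));print("before")
s=get_state();s=dict(s);s["ee_pos"]=np.array([.4892,-.3201,.2047]);s["grip_width"]=.0558;ana(p,s)
E
```

```text
w 0.0427688224002215 pos [ 0.4895 -0.3204  0.2059] n 1732
30 (112, np.float64(-12.7), np.float64(-1.6), np.float64(3.6)) (152, np.float64(3.0), np.float64(13.4), np.float64(3.5))
38 (114, np.float64(-9.9), np.float64(-0.5), np.float64(3.7)) (136, np.float64(0.1), np.float64(11.7), np.float64(3.6))
46 (102, np.float64(-8.1), np.float64(-0.5), np.float64(5.1)) (141, np.float64(0.1), np.float64(9.4), np.float64(5.2))
54 (56, np.float64(-9.8), np.float64(-0.6), np.float64(5.5)) (67, np.float64(0.1), np.float64(11.2), np.float64(5.7))
62 (199, np.float64(-16.5), np.float64(-0.6), np.float64(1.5)) (217, np.float64(0.0), np.float64(18.6), np.float64(1.7))
70 (101, np.float64(-18.8), np.float64(-7.4), np.float64(4.6)) (88, np.float64(8.1), np.float64(20.1), np.float64(4.9))
78 (22, np.float64(-16.6), np.float64(-11.3), np.float64(5.6)) (26, np.float64(12.7), np.float64(18.8), np.float64(5.8))
86 (63, np.float64(-17.2), np.float64(-9.5), np.float64(5.4)) (64, np.float64(11.0), np.float64(20.3), np.float64(5.5))
94 (19, np.float64(-18.3), np.float64(-10.5), np.float64(5.7)) (28, np.float64(12.
[... 1042 characters left out ...]
(0.1))
62 (92, np.float64(-20.2), np.float64(-8.9), np.float64(3.6)) (104, np.float64(7.0), np.float64(21.4), np.float64(3.4))
70 (43, np.float64(-20.0), np.float64(-13.2), np.float64(4.4)) (46, np.float64(14.1), np.float64(21.7), np.float64(4.7))
78 (57, np.float64(-21.5), np.float64(-13.1), np.float64(4.4)) (68, np.float64(13.4), np.float64(23.2), np.float64(4.2))
86 (42, np.float64(-23.3), np.float64(-14.2), np.float64(4.6)) (43, np.float64(15.1), np.float64(24.0), np.float64(5.0))
94 (10, np.float64(-23.5), np.float64(-18.0), np.float64(4.2)) (8, np.float64(18.7), np.float64(24.2), np.float64(4.8))
zmax [0.0955 0.0955 0.0958 0.0958 0.0959 0.096  0.0965 0.0967 0.0969 0.097
 0.0973 0.0982]
```

View pics/g.png

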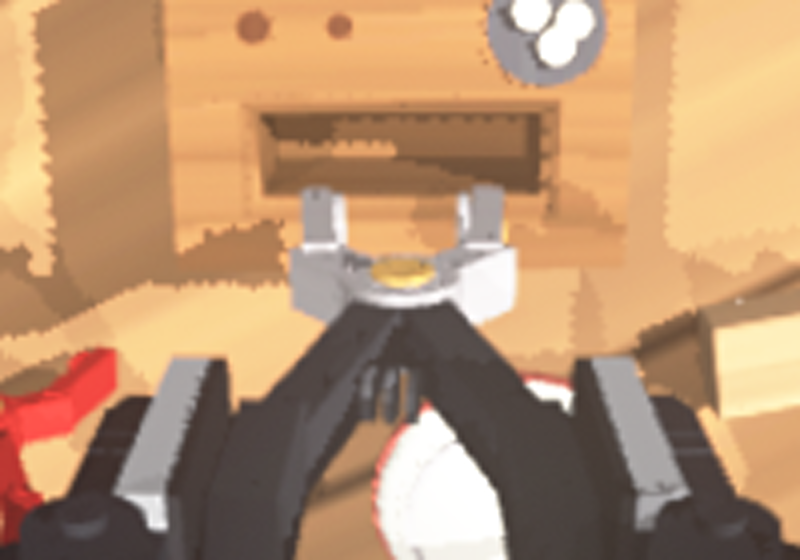

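The crop shows the closed-in jaws clearly: die inner faces at about x=346 and 457, and the brass pin at (402,272). The dies are nearly symmetric, so the screw stands out only a little. I'll read off the pin height and the die extents.

```bash
python3 - <<'E'
from h import *
np.set_printoptions(precision=1,suppress=True,linewidth=200)
p=dict(np.load("pics/g.npz"));W=cloud(p);R=Rn.from_rotvec(p["er"]).as_matrix();T=(W-p["ep"])@R*1e3
u=lambda x,y:(int(round(220+x/4-.4)),int(round(150+y/4-.4)))
for n,x,y in(("pin",402,272),("pinL",385,272),("Ltip",318,192),("Lmid",318,215),("Lbot",318,240),("Lsh",318,260),("Ldie",340,220),("Ldie_t",340,200),("Ldie_b",340,240),("Rdie",464,220),("Rdie_t",464,200),("Rdie_b",464,240),("Rtip",487,192),("Rmid",487,215),("Rbot",487,240)):
    c,r=u(x,y);print(n,(c,r),T[r,c])
q=dict(np.load("pics/f_wrist.npz"))
W=cloud(q);T=(W-np.array([.4892,-.3201,.2047]))@R*1e3
C=q["color"].astype(int);m=(C[...,2]-C[...,0]>60)&(abs(T[...,1])<8)&(T[...,2]<80)&(T[...,2]>30);print("pin f",np.argwhere(m).mean(0),T[m].mean(0),m.sum())
W=cloud(p);T=(W-p["ep"])@R*1e3;C=p["color"].astype(int);m=(C[...,2]-C[...,0]>60)&(abs(T[...,1])<8)&(T[...,2]<85)&(T[...,2]>30);print("pin g",np.argwhere(m).mean(0),T[m].mean(0),m.sum())
mv([0.4,-0.10,0.20],16.8)
E
```

```text
pin (320, 218) [ 6.4  0.7 54.4]
pinL (316, 218) [ 6.7 -1.8 53.4]
Ltip (299, 198) [  5.2 -15.6 102.9]
Lmid (299, 203) [  5.5 -14.7  88.7]
Lbot (299, 210) [  5.9 -13.6  71.5]
Lsh (299, 215) [  4.1 -13.3  66.4]
Ldie (305, 205) [  3.8 -10.3  89.4]
Ldie_t (305, 200) [  6.8 -10.4  92.1]
Ldie_b (305, 210) [  0.2 -10.3  88.5]
Rdie (336, 205) [ 3.6 12.5 90. ]
Rdie_t (336, 200) [ 7.  12.6 91.3]
Rdie_b (336, 210) [ 5.5 11.6 72.5]
Rtip (341, 198) [  5.5  17.  101.8]
Rmid (341, 203) [ 5.6 16.1 88.6]
Rbot (341, 210) [ 5.4 15.1 73. ]
pin f [220.1 320. ] [ 5.3  0.5 48.7] 107
pin g [217.5 320.1] [ 5.9  0.7 56.7] 119
shift [0.9 0.8 0. ] tool-y yaw 63.12 turn 0.5146 (alt -1.4854) j6 -1.881 j1 -0.780 pos [ 0.5 -0.3  0.2] tz [ 0. -0. -1.]
```

Pin at about 57 mm and tips at 105 mm ahead of the TCP at this width; dies symmetric about +0.7 mm. I'll open a little and carry the pliers over to the rivet.

>>> {"method": "step_arm", "body": {
  "series": "0 0 -0.05 0 0.47;0.1 0.25 -0.1 0.06 0.44;0.2 0.5 -0.1 0.12 0.41;0.3 0.75 -0.1 0.18 0.39;0.37 0.98 -0.1 0.24 0.39"
}}

```text
t: 10.85
ee_pos: [0.5104, -0.1207, 0.227]
eef_rot: [1.296, 2.861, 0.0]
ft_force: [0.2, 0.0, -2.0]
grip_width: 0.0522
grip_force: 6.7
```

```bash
python3 - <<'E'
from h import *
mv([0.5367,0.0977,0.22],16.8)
s=get_state();print(s["grip_width"],s["grip_force"],s["ft_force"])
E
```

```text
shift [0.734  0.8189 0.0345] tool-y yaw 41.27 turn 0.2718 (alt -1.7282) j6 -1.176 j1 -0.456 pos [ 0.5104 -0.1207  0.227 ] tz [ 1.2e-03 -5.0e-04 -1.0e+00]
0.052180600217183765 6.664685510331765 [ 0.19781979  0.03626838 -2.03687782]
```

>>> {"method": "step_arm", "body": {
  "series": "0.18 0.2 0.03 0.07 0.39;0.37 0.41 0.03 0.15 0.39;0.55 0.62 0.03 0.23 0.39;0.73 0.8 0.03 0.27 0.39;0.73 0.8 0.03 0.27 0.39"
}}

```text
t: 11.35
ee_pos: [0.5334, 0.0968, 0.2208]
eef_rot: [1.862, 2.53, 0.002]
ft_force: [-0.7, -0.2, -1.4]
grip_width: 0.0522
grip_force: 6.7
```

```bash
python3 - <<'E'
from jaws import *
p=camera("wrist");s=get_state();np.savez("pics/i.npz",**p,ep=s["ee_pos"],er=s["eef_rot"]);ana(p,s);print(s["grip_force"],s["ft_force"])
R=Rn.from_rotvec(s["eef_rot"]).as_matrix();T=(cloud(p)-s["ee_pos"])@R*1e3;C=p["color"].astype(int)
m=(C[...,2]-C[...,0]>60)&(abs(T[...,1])<8)&(T[...,2]<80)&(T[...,2]>30)&(abs(T[...,0])<15);print("pin",T[m].mean(0),m.sum())
# board edge line relative to tool
W=cloud(p);c0=np.array([.5271,.1211]);n=np.array([.957,.289]);t=np.array([-.289,.957])
d=(W[...,:2]-c0)@n;a=(W[...,:2]-c0)@t
k=(abs(d)<.008)&(a>-.1)&(a<.12)&(abs(W[...,2]-.059)<.004);q=W[k]
print("edge n",k.sum());
for lo in(-.1,-.05,-.02,.02,.06):
    e=(a[k]>lo)&(a[k]<lo+.03)
    if e.sum()>10: print(lo,e.sum(),np.percentile(d[k][e],[3,50,97]),np.median(q[e][:,2]))
for r in spot_point(p,"rivet_axis")[:3]: print("rivet",np.round(r["xy"],1),round(r["confidence"],2),deproj(p,r["xy"],"wrist",.044))
mv([0.5367,0.0977,0.16],16.8)
i=p["color"][60:320,170:470];cv2.imwrite("pics/i.png",cv2.resize(i,None,fx=2.3,fy=2.3,interpolation=cv2.INTER_CUBIC))
E
```

```text
w 0.05235132485250376 pos [0.5335 0.0976 0.2208] n 2134
30 (157, np.float64(-17.2), np.float64(-0.5), np.float64(8.1)) (191, np.float64(0.0), np.float64(11.6), np.float64(7.9))
38 (310, np.float64(-14.3), np.float64(-0.5), np.float64(8.5)) (84, np.float64(0.0), np.float64(7.6), np.float64(9.4))
46 (167, np.float64(-12.8), np.float64(-0.5), np.float64(11.9)) (71, np.float64(0.1), np.float64(5.0), np.float64(11.7))
54 (190, np.float64(-19.4), np.float64(-0.5), np.float64(11.3)) (83, np.float64(0.1), np.float64(8.6), np.float64(11.0))
62 (235, np.float64(-25.2), np.float64(-1.8), np.float64(11.3)) (235, np.float64(1.4), np.float64(15.0), np.float64(10.2))
70 (51, np.float64(-24.7), np.float64(-17.9), np.float64(14.7)) (48, np.float64(6.2), np.float64(15.2), np.float64(14.6))
78 (60, np.float64(-26.3), np.float64(-18.3), np.float64(15.2)) (55, np.float64(6.6), np.float64(14.5), np.float64(15.1))
86 (65, np.float64(-28.2), np.float64(-19.1), np.float64(16.6)) (79, np.float64(6.7), np.float64(15.9), np.float64(16.2))
94 (29, np.float64(-30.1), np.float64(-22.7), np.float64(17.2)) (23, np.float64(10.6), np.float64(16.3), np.float64(17.4))
zmax [0.0991 0.0991 0.0992 0.0999 0.1003 0.1005 0.1006 0.1008 0.101  0.101
 0.1015 0.103 ]
6.634457972540986 [-1.6279  1.8521 -2.1703]
pin [12.9017 -3.713  52.1909] 103
edge n 1230
-0.1 79 [-0.0023 -0.0003  0.0018] 0.059288202718362874
-0.05 148 [-0.0028  0.0001  0.0031] 0.05921269550031895
-0.02 225 [-0.003  -0.0001  0.0029] 0.05911316138400446
0.02 229 [-0.0025  0.0004  0.0033] 0.05906521442159781
0.06 209 [-0.0028  0.      0.0029] 0.059185846341151094
rivet [320.4 186.1] 0.54 [0.535  0.0934 0.044 ]
shift [0.006  0.0183 0.3033] tool-y yaw 17.44 turn 0.0071 (alt -1.9929) j6 -0.344 j1 -0.040 pos [0.5335 0.0954 0.2207] tz [ 0.0009  0.0005 -1.    ]
```

View pics/i.png

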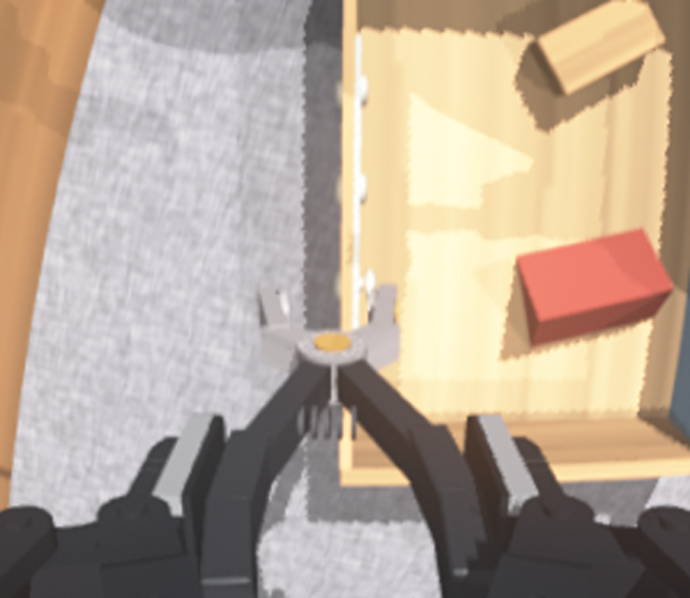

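The picture shows the open jaws straddling the board line: left jaw at (272,305), pin at (332,343), and the proud cap at (369,283). The arm was still settling, so I'll re-measure at rest and lower it partway.

```bash
cat > rel.py <<'E'
from jaws import *
def rel(tag):
    s0=get_state();p=camera("wrist");s=get_state();np.savez(f"pics/{tag}.npz",**p)
    R=Rn.from_rotvec(s["eef_rot"]).as_matrix();W=cloud(p);T=(W-s["ee_pos"])@R*1e3;C=p["color"].astype(int)
    print("pos",s0["ee_pos"],s["ee_pos"],"w %.4f gf %.1f"%(s["grip_width"],s["grip_force"]),"ft tool",R.T@s["ft_force"],"tq",R.T@s["wrist_torque"])
    m=(C[...,2]-C[...,0]>60)&(abs(T[...,1])<10)&(T[...,2]<80)&(T[...,2]>30)&(abs(T[...,0])<16);print("pin tool",T[m].mean(0),"world",W[m].mean(0),m.sum())
    n=np.array([.957,.289]);t=np.array([-.289,.957]);rv=np.array([.5346,.0960])
    pw=W[m].mean(0)[:2]-rv;print("pin rel rivet axis: along n %.4f along board %.4f, z %.4f"%(pw@n,pw@t,W[m].mean(0)[2]))
    ana(p,s);print("mv");mv([0.5367,0.0977,0.16],16.8)
    return p
if __name__=="__main__": rel(sys.argv[1])
E
python3 rel.py j
```

```text
pos [0.5335 0.0954 0.2207] [0.5336 0.0937 0.2205] w 0.0520 gf 6.7 ft tool [-0.1163  0.1876  2.5911] tq [ 0.0069 -0.0905 -0.0372]
pin tool [ 6.221   1.1607 41.567 ] world [0.5329 0.1    0.1789] 12
pin rel rivet axis: along n -0.0005 along board 0.0043, z 0.1789
w 0.05201195434459382 pos [0.5336 0.0937 0.2205] n 2177
30 (168, np.float64(-16.0), np.float64(-5.6), np.float64(11.5)) (196, np.float64(0.2), np.float64(11.7), np.float64(11.4))
38 (296, np.float64(-13.7), np.float64(-0.4), np.float64(12.4)) (105, np.float64(0.2), np.float64(8.2), np.float64(13.2))
46 (155, np.float64(-12.2), np.float64(-0.4), np.float64(15.9)) (76, np.float64(0.2), np.float64(5.7), np.float64(15.5))
54 (214, np.float64(-19.7), np.float64(-0.4), np.float64(15.8)) (111, np.float64(0.2), np.float64(9.9), np.float64(15.3))
62 (217, np.float64(-24.4), np.float64(-1.1), np.float64(15.2)) (229, np.float64(0.8), np.float64(15.8), np.float64(14.8))
70 (49, np.float64(-23.8), np.float64(-17.3), np.float64(19.1)) (56, np.float64(6.9), np.float64(15.7), np.float64(19.1))
78 (60, np.float64(-25.4), np.float64(-17.5), np.float64(20.0)) (48, np.float64(7.3), np.float64(15.2), np.float64(20.1))
86 (63, np.float64(-27.4), np.float64(-18.4), np.float64(21.4)) (67, np.float64(7.3), np.float64(16.3), np.float64(21.3))
94 (33, np.float64(-29.5), np.float64(-22.9), np.float64(22.2)) (31, np.float64(10.8), np.float64(17.1), np.float64(22.2))
zmax [0.0993 0.0994 0.0994 0.0997 0.0997 0.0999 0.1001 0.1002 0.1019 0.1021
 0.1026 0.103 ]
mv
shift [0.0145 0.0205 0.3025] tool-y yaw 17.35 turn 0.0061 (alt -1.9939) j6 -0.345 j1 -0.042 pos [0.5336 0.0937 0.2205] tz [ 0.0008 -0.0003 -1.    ]
```

The pliers look pitched by about 7° around the pads, from the sway of the move. I'll wait and re-measure.

>>> {"method": "step_arm", "body": {
  "series": "0 0 0 0 0.39;0 0 0 0 0.39;0 0 0 0 0.39;0 0 0 0 0.39;0 0 0 0 0.39"
}}

```text
t: 12.0
ee_pos: [0.5336, 0.0926, 0.2199]
eef_rot: [1.865, 2.528, 0.0]
ft_force: [-0.2, 0.5, -1.3]
grip_width: 0.0519
grip_force: 6.7
```

```bash
python3 rel.py k
```

```text
pos [0.5336 0.0926 0.2199] [0.5336 0.0927 0.2199] w 0.0519 gf 6.7 ft tool [ 0.032  -0.0265  2.7579] tq [0.015  0.0273 0.0002]
pin tool [12.6054 -3.6892 52.3191] world [0.5263 0.1036 0.1676] 111
pin rel rivet axis: along n -0.0057 along board 0.0097, z 0.1676
w 0.05190261754645098 pos [0.5336 0.0927 0.2199] n 2101
30 (162, np.float64(-16.9), np.float64(-0.3), np.float64(8.3)) (174, np.float64(0.3), np.float64(11.3), np.float64(8.2))
38 (308, np.float64(-13.7), np.float64(-0.3), np.float64(8.8)) (82, np.float64(0.3), np.float64(8.3), np.float64(9.3))
46 (164, np.float64(-12.6), np.float64(-0.3), np.float64(12.0)) (71, np.float64(0.3), np.float64(5.3), np.float64(11.5))
54 (188, np.float64(-19.1), np.float64(-0.3), np.float64(11.5)) (87, np.float64(0.3), np.float64(9.4), np.float64(11.5))
62 (232, np.float64(-25.1), np.float64(-2.2), np.float64(11.0)) (236, np.float64(0.4), np.float64(15.3), np.float64(10.4))
70 (47, np.float64(-24.5), np.float64(-17.7), np.float64(14.2)) (46, np.float64(6.4), np.float64(15.3), np.float64(14.2))
78 (61, np.float64(-26.1), np.float64(-18.1), np.float64(15.1)) (50, np.float64(6.9), np.float64(14.8), np.float64(15.1))
86 (58, np.float64(-28.0), np.float64(-18.9), np.float64(16.3)) (73, np.float64(6.9), np.float64(16.2), np.float64(16.1))
94 (33, np.float64(-29.9), np.float64(-23.3), np.float64(16.8)) (28, np.float64(10.9), np.float64(15.7), np.float64(17.2))
zmax [0.0993 0.0993 0.0993 0.0999 0.1001 0.1002 0.1003 0.1009 0.1009 0.1013
 0.1013 0.1031]
mv
shift [0.0194 0.0224 0.2995] tool-y yaw 17.20 turn 0.0044 (alt -1.9956) j6 -0.345 j1 -0.044 pos [0.5336 0.0927 0.2199] tz [-0.  0. -1.]
```

Settled. The pliers sit slightly tilted in the hand, with the dies centred at tool (10.4, -6.0, 95.5) mm. Tilt about the closing line does no harm. I'll aim the dies themselves at the rivet and go down slowly.

>>> {"method": "step_arm", "body": {
  "series": "-0.01 0.01 0.02 0 0.39;-0.02 0.03 0.06 0 0.39;-0.03 0.045 0.1 0 0.39;-0.038 0.056 0.14 0 0.39;-0.038 0.056 0.16 0 0.39"
}}

```text
t: 12.55
ee_pos: [0.5465, 0.0889, 0.1865]
eef_rot: [-1.863, -2.528, 0.001]
ft_force: [0.3, 0.5, -1.8]
grip_width: 0.052
grip_force: 6.7
```

>>> {"method": "step_arm", "body": {
  "series": "0 0 0.01 0 0.39;0 0 0.02 0 0.39;0 0 0.03 0 0.39;0 0 0.03 0 0.39;0 0 0.03 0 0.39"
}}

```text
t: 13.05
ee_pos: [0.5465, 0.089, 0.1821]
eef_rot: [1.864, 2.529, 0.0]
ft_force: [0.6, -0.1, -2.5]
grip_width: 0.0523
grip_force: 6.7
```

```bash
cat >> rel.py <<'E'
E
cat > dies.py <<'E'
from jaws import *
def dies(tag,verbose=1):
    p=camera("wrist");s=get_state();np.savez(f"pics/{tag}.npz",**p)
    R=Rn.from_rotvec(s["eef_rot"]).as_matrix();W=cloud(p);T=(W-s["ee_pos"])@R*1e3;C=p["color"].astype(int)
    print("pos",s["ee_pos"],"w %.4f gf %.1f"%(s["grip_width"],s["grip_force"]),"ft tool",R.T@s["ft_force"],"yaw",np.degrees(np.arctan2(R[1,1],R[0,1])))
    hsv=C[...,2]-C[...,0];m=(hsv>60)&(abs(T[...,1])<10)&(T[...,2]<80)&(T[...,2]>35)&(abs(T[...,0])<18)
    lab=cv2.connectedComponentsWithStats(m.astype(np.uint8))
    i=1+np.argmax(lab[2][1:,4]);q=W[lab[1]==i];pin=q.mean(0);print("pin tool",T[lab[1]==i].mean(0),"n",len(q))
    n=np.array([.957,.289]);t=np.array([-.289,.957]);rv=np.array([.5346,.0960])
    D=np.stack([(W[...,:2]-rv)@n,(W[...,:2]-rv)@t,W[...,2]],-1)*1e3   # rivet frame, z abs
    pd=D[lab[1]==i].mean(0);print("pin in rivet frame",pd)
    reg=(abs(D[...,1]-pd[1])<14)&(abs(D[...,0]-pd[0])<38)
    for lo in np.arange(-60,16,6):
        k=reg&(D[...,2]>=pd[2]+lo)&(D[...,2]<pd[2]+lo+6);a=D[k]
        if len(a)<8: continue
        l=a[a[:,0]<pd[0]];r=a[a[:,0]>=pd[0]]
        f=lambda a:(len(a),*np.round([a[:,0].min(),a[:,0].max(),np.median(a[:,1])],1).tolist()) if len(a) else 0
        print("z %.0f"%(pd[2]+lo+3),f(l),f(r))
    return p,s
if __name__=="__main__": dies(sys.argv[1])
E
python3 dies.py l
```

```text
pos [0.5466 0.089  0.1821] w 0.0519 gf 6.7 ft tool [ 0.2326 -0.028   2.4214] yaw 17.221963927194363
pin tool [13.3616 -3.9303 52.6067] n 105
pin in rivet frame [  5.4192   3.171  129.4994]
z 84 (36, -20.6, -13.2, 6.6) (25, 17.2, 25.7, 7.5)
z 90 (35, -18.7, -9.7, 6.2) (38, 16.3, 25.5, 6.5)
z 96 (58, -17.0, -8.7, 5.8) (64, 16.2, 25.1, 5.4)
z 102 (29, -16.4, -9.6, 4.9) (27, 17.4, 23.8, 5.2)
z 108 (41, -15.0, -8.5, 4.2) (35, 17.2, 23.2, 4.5)
z 114 (146, -15.6, -0.7, 2.0) (172, 11.7, 24.8, 1.2)
z 120 (188, -12.5, 5.3, -1.1) (142, 5.9, 21.5, 0.0)
z 126 (82, -6.1, 5.4, 2.6) (54, 5.9, 15.4, 3.0)
z 132 (84, -3.2, 5.4, 2.0) (95, 5.4, 14.6, 2.0)
z 138 (125, -4.3, 5.0, -0.5) (174, 5.5, 16.6, -0.7)
z 144 (122, -5.7, 3.9, -1.5) (141, 8.5, 18.7, -1.4)
```

The dies straddle the rivet with margins of about 3.2 and 4.2 mm, centred along the board. Going down.

>>> {"method": "step_arm", "body": {
  "series": "0 0 0.03 0 0.39;0 0 0.07 0 0.39;0 0 0.11 0 0.39;0 0 0.15 0 0.39;0 0 0.18 0 0.39"
}}

```text
t: 13.6
ee_pos: [0.5462, 0.089, 0.1448]
eef_rot: [-1.863, -2.528, 0.001]
ft_force: [0.4, 0.1, -2.1]
grip_width: 0.0524
grip_force: 6.7
```

>>> {"method": "step_arm", "body": {
  "series": "0 0 0 0 0.39;0 0 0 0 0.4;0 0 0 0 0.41;0 0 0 0 0.42;0 0 0 0 0.42"
}}

```text
t: 14.1
ee_pos: [0.5466, 0.089, 0.1461]
eef_rot: [1.864, 2.529, 0.0]
ft_force: [0.5, 0.5, -2.0]
grip_width: 0.0496
grip_force: 7.1
```

```bash
python3 dies.py m
```

```text
pos [0.5466 0.089  0.1461] w 0.0495 gf 7.1 ft tool [ 0.2987 -0.656   0.517 ] yaw 17.221100959975402
pin tool [13.3341 -4.07   53.8145] n 103
pin in rivet frame [ 5.2731  3.132  92.2589]
z 41 (28, -5.4, 4.6, 6.5) (6, 5.3, 10.7, 4.6)
z 47 (72, -19.2, 4.6, 1.9) (95, 5.4, 24.3, 1.7)
z 53 (37, -18.5, -4.3, 6.4) (48, 8.4, 24.0, 6.5)
z 59 (347, -17.3, 3.4, 5.8) (48, 15.6, 23.9, 5.5)
z 65 (29, -15.6, -9.7, 5.0) (36, 16.7, 23.4, 5.2)
z 71 (37, -15.1, -8.5, 4.4) (35, 15.9, 24.3, 4.7)
z 77 (138, -15.6, -2.0, 2.2) (165, 9.8, 24.3, 1.5)
z 83 (194, -13.2, 5.3, -1.2) (135, 5.9, 20.2, -0.2)
z 89 (71, -5.7, 4.7, 2.5) (52, 5.3, 14.8, 3.0)
z 95 (83, -3.9, 4.9, 2.0) (94, 5.4, 14.7, 1.9)
z 101 (120, -3.9, 5.0, -0.2) (162, 5.5, 15.6, -0.4)
z 107 (109, -5.2, 4.5, -1.4) (121, 8.0, 18.2, -1.3)
```

>>> {"method": "step_arm", "body": {
  "series": "0 0 0 0 0.43;0 0 0 0 0.44;0 0 0 0 0.46;0 0 0 0 0.47;0 0 0 0 0.47"
}}

```text
t: 14.65
ee_pos: [0.5465, 0.089, 0.1459]
eef_rot: [1.864, 2.529, -0.0]
ft_force: [0.5, 0.5, -2.3]
grip_width: 0.0455
grip_force: 8.2
```

>>> {"method": "step_arm", "body": {
  "series": "0 0 0 0 0.48;0 0 -0.003 0 0.49;0 0 -0.006 0 0.5;0 0 -0.01 0 0.51;0 0 -0.01 0 0.51"
}}

```text
t: 15.15
ee_pos: [0.5466, 0.089, 0.1481]
eef_rot: [1.864, 2.529, 0.0]
ft_force: [-0.3, -0.3, -1.6]
grip_width: 0.0422
grip_force: 10.1
```

```bash
python3 dies.py n
```

```text
pos [0.5465 0.089  0.148 ] w 0.0421 gf 10.1 ft tool [-0.9616  0.6243  1.3871] yaw 17.22047198639235
pin tool [13.4245 -4.2354 56.3058] n 102
pin in rivet frame [ 5.0575  3.261  91.6514]
z 41 (7, -17.7, -5.6, 7.2) (4, 9.1, 20.7, 7.3)
z 47 (84, -17.2, 4.6, 3.9) (89, 5.3, 21.3, 2.4)
z 53 (42, -16.4, -4.5, 6.3) (55, 8.4, 21.1, 6.4)
z 59 (315, -14.9, 3.3, 6.1) (60, 12.7, 20.8, 4.2)
z 65 (35, -14.5, -8.4, 5.1) (28, 15.4, 20.5, 5.3)
z 71 (33, -13.9, -7.5, 4.6) (37, 13.9, 23.0, 4.7)
z 77 (147, -15.0, -0.3, 1.4) (153, 9.1, 23.0, 0.7)
z 83 (181, -11.0, 4.5, -0.6) (116, 5.2, 18.5, 0.6)
z 89 (53, -5.7, 4.7, 2.8) (44, 5.2, 14.2, 3.2)
z 95 (83, -3.4, 4.8, 2.0) (93, 5.4, 14.1, 2.1)
z 101 (92, -2.4, 4.9, -0.1) (131, 5.5, 15.0, -0.2)
z 107 (101, -4.7, 4.4, -1.0) (108, 7.3, 17.1, -1.0)
```

The grip force shows the first light contact: 10.1 N, against about 8 N in the air. The sideways force is near zero. I'll lower 1.5 mm and keep squeezing in small steps at the 20 N limit.

>>> {"method": "step_arm", "body": {
  "series": "0 0 0.004 0 0.51;0 0 0.007 0 0.513;0 0 0.007 0 0.517;0 0 0.007 0 0.52;0 0 0.007 0 0.52",
  "grip_force": 20
}}

```text
t: 15.7
ee_pos: [0.5465, 0.089, 0.1465]
eef_rot: [1.864, 2.529, 0.0]
ft_force: [-0.8, 0.8, -2.1]
grip_width: 0.0411
grip_force: 10.2
```

```bash
cat > q.py <<'E'
from h import *
np.set_printoptions(precision=2,suppress=True)
s=get_state();R=Rn.from_rotvec(s["eef_rot"]).as_matrix();print("w %.2f gf %.1f"%(s["grip_width"]*1e3,s["grip_force"]),"ft tool",R.T@s["ft_force"],"tq tool",R.T@s["wrist_torque"],"z",s["ee_pos"]*1e3)
E
python3 q.py
```

```text
w 41.06 gf 10.2 ft tool [ 0.96 -0.51  2.08] tq tool [ 0.02 -0.03  0.07] z [546.53  88.98 146.52]
```

>>> {"method": "step_arm", "body": {
  "series": "0 0 0 0 0.524;0 0 0 0 0.528;0 0 0 0 0.532;0 0 0 0 0.532;0 0 0 0 0.532"
}}

```text
t: 16.2
ee_pos: [0.5465, 0.089, 0.1465]
eef_rot: [1.864, 2.529, 0.0]
ft_force: [0.7, -0.5, -1.8]
grip_width: 0.0403
grip_force: 10.5
```

>>> {"method": "step_arm", "body": {
  "series": "0 0 0 0 0.536;0 0 0 0 0.54;0 0 -0.002 0 0.544;0 0 -0.002 0 0.544;0 0 -0.002 0 0.544"
}}

```text
t: 16.7
ee_pos: [0.5465, 0.089, 0.1469]
eef_rot: [1.864, 2.529, 0.0]
ft_force: [1.1, -0.2, -1.8]
grip_width: 0.0392
grip_force: 10.7
```

```bash
python3 q.py; python3 dies.py o
```

```text
w 39.15 gf 10.7 ft tool [-0.51  0.96  1.84] tq tool [0.   0.01 0.01] z [546.51  89.   146.92]
pos [0.5465 0.089  0.1469] w 0.0396 gf 10.7 ft tool [ 0.1294 -0.6151  2.9222] yaw 17.218948653657897
pin tool [13.4622 -4.1596 57.2658] n 98
pin in rivet frame [ 5.1132  3.2836 89.6133]
z 39 0 (10, 14.5, 20.0, 7.6)
z 45 (33, -16.3, 4.5, 7.0) (55, 5.2, 19.8, 4.8)
z 51 (86, -14.4, 4.5, 6.1) (96, 8.3, 20.3, 3.3)
z 57 (263, -13.7, 3.3, 6.1) (54, 12.0, 20.1, 5.1)
z 63 (83, -13.3, 3.3, 5.6) (32, 13.9, 19.8, 5.3)
z 69 (22, -12.7, -7.6, 4.6) (58, 13.8, 23.0, 4.0)
z 75 (147, -14.9, 0.4, 1.8) (142, 9.7, 22.2, 0.7)
z 81 (177, -11.1, 5.1, -0.9) (106, 5.1, 18.4, 1.2)
z 87 (44, -4.6, 4.6, 3.0) (46, 5.2, 14.1, 3.3)
z 93 (87, -3.5, 4.7, 2.0) (88, 5.3, 14.1, 2.1)
z 99 (75, -2.4, 4.9, 0.2) (129, 5.4, 15.0, -0.2)
z 105 (91, -3.9, 4.9, -1.0) (99, 6.1, 16.0, -1.0)
```

>>> {"method": "step_arm", "body": {
  "series": "0 0 0 0 0.548;0 0 -0.001 0 0.552;0 0 -0.002 0 0.556;0 0 -0.002 0 0.556;0 0 -0.002 0 0.556"
}}

```text
t: 17.25
ee_pos: [0.5465, 0.089, 0.1473]
eef_rot: [1.864, 2.529, 0.0]
ft_force: [-1.2, -0.2, -1.7]
grip_width: 0.0383
grip_force: 10.9
```

>>> {"method": "step_arm", "body": {
  "series": "0 0 0 0 0.56;0 0 -0.001 0 0.564;0 0 -0.002 0 0.568;0 0 -0.002 0 0.568;0 0 -0.002 0 0.568"
}}

```text
t: 17.75
ee_pos: [0.5465, 0.089, 0.1477]
eef_rot: [1.864, 2.529, 0.0]
ft_force: [0.8, 0.1, -1.2]
grip_width: 0.037
grip_force: 11.3
```

```bash
python3 q.py
```

```text
w 37.02 gf 11.3 ft tool [-0.1   0.81  1.22] tq tool [-0.11 -0.03  0.01] z [546.55  88.99 147.72]
```

>>> {"method": "step_arm", "body": {
  "series": "0 0 0 0 0.572;0 0 -0.001 0 0.576;0 0 -0.002 0 0.58;0 0 -0.002 0 0.58;0 0 -0.002 0 0.58"
}}

```text
t: 18.25
ee_pos: [0.5464, 0.089, 0.148]
eef_rot: [-1.864, -2.529, 0.0]
ft_force: [-0.1, 1.0, -2.9]
grip_width: 0.0362
grip_force: 12.7
```

```bash
python3 q.py; python3 dies.py r | head -8
```

```text
w 36.24 gf 12.7 ft tool [0.95 0.14 2.86] tq tool [ 0.03  0.01 -0.02] z [546.41  88.99 148.01]
pos [0.5464 0.089  0.148 ] w 0.0360 gf 12.7 ft tool [-0.502  -1.2202  2.0299] yaw 17.221996007276488
pin tool [13.4131 -3.8396 58.0942] n 102
pin in rivet frame [ 5.3248  3.2769 89.9267]
z 39 0 (10, 13.5, 19.0, 7.7)
z 45 (37, -14.4, 5.1, 5.7) (61, 5.8, 19.6, 4.8)
z 51 (68, -13.8, -3.9, 6.0) (92, 8.2, 19.4, 2.8)
z 57 (299, -13.1, 3.8, 6.1) (43, 11.8, 19.8, 5.6)
z 63 (58, -12.8, 1.0, 5.8) (32, 13.9, 19.7, 5.6)
```

Contact now: 12.7 N and rising, dies at z≈45 mm, no side load. From here I squeeze on while shifting the hand to follow the cap.

>>> {"method": "step_arm", "body": {
  "series": "0 0 0 0 0.584;0 -0.0005 -0.001 0 0.588;0 -0.001 -0.0015 0 0.592;0 -0.0014 -0.002 0 0.592;0 -0.0014 -0.002 0 0.592"
}}

```text
t: 18.8
ee_pos: [0.5462, 0.0889, 0.1483]
eef_rot: [-1.864, -2.529, 0.0]
ft_force: [0.2, 0.2, -4.1]
grip_width: 0.0352
grip_force: 15.8
```

```bash
python3 q.py
```

```text
w 35.21 gf 15.8 ft tool [0.14 0.23 4.12] tq tool [-0.04  0.01 -0.01] z [546.16  88.92 148.31]
```

>>> {"method": "step_arm", "body": {
  "series": "0 0 0 0 0.596;0 -0.0005 -0.001 0 0.6;0 -0.001 -0.0015 0 0.604;0 -0.0014 -0.002 0 0.604;0 -0.0014 -0.002 0 0.604"
}}

```text
t: 19.3
ee_pos: [0.5458, 0.0888, 0.1487]
eef_rot: [-1.864, -2.529, 0.0]
ft_force: [0.2, -0.1, -5.9]
grip_width: 0.034
grip_force: 18.6
```

```bash
python3 q.py
```

```text
w 34.04 gf 18.6 ft tool [-0.13  0.13  5.88] tq tool [-0.07  0.02 -0.01] z [545.84  88.84 148.69]
```

>>> {"method": "step_arm", "body": {
  "series": "0 0 0.001 0 0.608;0 -0.0005 0.0015 0 0.612;0 -0.001 0.0015 0 0.616;0 -0.0014 0.0015 0 0.616;0 -0.0014 0.0015 0 0.616"
}}

```text
t: 19.8
ee_pos: [0.5458, 0.0887, 0.1487]
eef_rot: [1.864, 2.529, 0.0]
ft_force: [0.6, 0.1, -3.1]
grip_width: 0.0339
grip_force: 20.2
```

```bash
python3 q.py
```

```text
w 33.89 gf 20.2 ft tool [-0.06  0.62  3.13] tq tool [0.02 0.01 0.  ] z [545.8   88.71 148.73]
```

>>> {"method": "step_arm", "body": {
  "series": "0 0 0 0 0.616;0 0 0 0 0.616;0 0 0 0 0.616;0 0 0 0 0.616;0 0 0 0 0.616",
  "grip_force": 21
}}

```text
t: 20.3
ee_pos: [0.5458, 0.0887, 0.1487]
eef_rot: [1.864, 2.529, 0.0]
ft_force: [-1.1, -0.9, -1.3]
grip_width: 0.0339
grip_force: 21.1
```

```bash
python3 q.py
```

```text
w 33.87 gf 21.1 ft tool [-0.49 -1.33  1.26] tq tool [-0.04  0.01 -0.01] z [545.81  88.72 148.74]
```

```bash
python3 dies.py s
```

```text
pos [0.5458 0.0887 0.1487] w 0.0334 gf 21.1 ft tool [0.4865 0.0333 0.7085] yaw 17.21875439963691
pin tool [13.547  -3.7912 58.7745] n 98
pin in rivet frame [ 4.7592  3.319  89.9413]
z 39 (32, -14.5, 3.6, 7.2) (7, 12.2, 16.9, 7.4)
z 45 (40, -14.0, 4.5, 5.7) (57, 5.3, 18.4, 4.8)
z 51 (56, -13.4, -4.5, 6.0) (77, 7.6, 18.1, 4.2)
z 57 (274, -13.2, 3.2, 6.1) (56, 10.5, 18.7, 5.5)
z 63 (61, -12.7, 1.8, 5.5) (36, 12.6, 19.0, 5.3)
z 69 (36, -14.8, -5.5, 4.6) (62, 12.4, 21.7, 3.8)
z 75 (169, -14.7, -0.4, 0.4) (142, 8.3, 21.5, 1.4)
z 81 (115, -10.4, 4.3, -0.1) (71, 5.0, 17.2, 1.9)
z 87 (55, -4.5, 4.5, 3.3) (46, 5.1, 14.1, 3.2)
z 93 (93, -4.4, 4.6, 2.1) (89, 5.1, 14.1, 2.1)
z 99 (69, -2.2, 4.7, 0.2) (106, 5.2, 13.2, -0.2)
z 105 (74, -3.0, 4.8, -0.7) (92, 4.8, 15.9, -1.0)
```

The cap is pressed in about 1.3 mm, so it stands at its peak resistance. I'll raise the limit 1 N at a time.

>>> {"method": "step_arm", "body": {
  "series": "0 0 0 0 0.62;0 0 0 0 0.62;0 0 0 0 0.62;0 0 0 0 0.62;0 0 0 0 0.62",
  "grip_force": 22
}}

```text
t: 20.85
ee_pos: [0.5458, 0.0887, 0.1487]
eef_rot: [1.864, 2.529, 0.0]
ft_force: [0.2, 0.6, 0.7]
grip_width: 0.0332
grip_force: 21.9
```

```bash
python3 q.py
```

```text
w 33.18 gf 21.9 ft tool [ 0.5   0.31 -0.65] tq tool [-0.01 -0.07  0.02] z [545.81  88.7  148.73]
```

>>> {"method": "step_arm", "body": {
  "series": "0 0 -0.001 0 0.62;0 0 -0.002 0 0.62;0 0 -0.002 0 0.62;0 0 -0.002 0 0.62;0 0 -0.002 0 0.62"
}}

```text
t: 21.35
ee_pos: [0.5456, 0.0888, 0.1489]
eef_rot: [-1.864, -2.529, 0.0]
ft_force: [0.6, -0.3, -2.8]
grip_width: 0.0335
grip_force: 21.8
```

```bash
python3 q.py
```

```text
w 33.48 gf 21.8 ft tool [-0.47  0.53  2.81] tq tool [-0.14  0.02 -0.04] z [545.65  88.77 148.86]
```

>>> {"method": "step_arm", "body": {
  "series": "0 0 0 0 0.62;0 0 0 0 0.62;0 0 0 0 0.62",
  "grip_force": 23
}}

```text
t: 21.65
ee_pos: [0.5456, 0.0887, 0.1489]
eef_rot: [-1.864, -2.529, 0.0]
ft_force: [1.1, 0.0, -1.9]
grip_width: 0.0331
grip_force: 22.8
```

```bash
python3 q.py
```

```text
w 33.05 gf 22.8 ft tool [-0.3   1.07  1.86] tq tool [-0.1  -0.06  0.03] z [545.65  88.73 148.92]
```

```bash
python3 - <<'E'
from h import *
np.set_printoptions(precision=2,suppress=True)
n=np.array([.957,.289]);t=np.array([-.289,.957]);rv=np.array([.5346,.0960])
def m(p):
    W=cloud(p);D=np.stack([(W[...,:2]-rv)@n,(W[...,:2]-rv)@t,W[...,2]],-1)*1e3
    k=(D[...,2]>46)&(D[...,2]<72)&(D[...,1]>1)&(D[...,1]<13)
    a=D[k];r=a[(a[:,0]>11)&(a[:,0]<30)];l=a[(a[:,0]<-7)&(a[:,0]>-30)]
    print("R outer",np.percentile(r[:,0],[50,80,95]),len(r),"L",np.percentile(l[:,0],[5,20,50]),len(l))
for f in "nors": m(dict(np.load(f"pics/{f}.npz")))
w=[];
for i in range(3): p=camera("wrist");m(p);w.append(get_state()["grip_width"]*1e3)
print(w)
E
```

```text
R outer [16.71 19.44 20.6 ] 152 L [-16.13 -13.85 -11.52] 146
R outer [16.07 18.8  20.17] 178 L [-13.47 -12.2  -10.14] 125
R outer [15.78 18.66 20.01] 165 L [-13.01 -11.87  -9.97] 108
R outer [15.2  17.83 20.75] 157 L [-12.92 -11.74 -10.02] 105
R outer [14.88 17.54 19.88] 158 L [-13.08 -12.01 -10.16] 103
R outer [14.93 17.43 20.2 ] 152 L [-13.19 -12.03 -10.22] 110
R outer [15.09 17.59 20.03] 157 L [-13.1  -11.97 -10.15] 108
[32.66330063244731, 33.029795676475075, 32.828142442934336]
```

It is creeping in: w≈32.8, the right jaw another 0.3 mm in. The position command is now the limit, so I'll advance that.

>>> {"method": "step_arm", "body": {
  "series": "0 -0.0007 -0.0005 0 0.625;0 -0.001 -0.001 0 0.63;0 -0.001 -0.001 0 0.63;0 -0.001 -0.001 0 0.63",
  "grip_force": 23
}}

```text
t: 22.2
ee_pos: [0.5453, 0.0886, 0.1491]
eef_rot: [-1.863, -2.529, 0.001]
ft_force: [-1.1, -0.8, -3.1]
grip_width: 0.0328
grip_force: 22.7
```

```bash
python3 q.py
```

```text
w 32.81 gf 22.7 ft tool [-0.46 -1.27  3.12] tq tool [ 0.23 -0.08 -0.01] z [545.3   88.65 149.1 ]
```

It stalls again at 22.7 N. The pliers are still tilted about 3° in the closing plane, so the dies bear on an edge. I'll relax slightly, swing the hand upright over the rivet, then squeeze again.

>>> {"method": "step_arm", "body": {
  "series": "0 0 0 0 0.61;0 0 0 0 0.59;0 0 0 0 0.575;0 0 0 0 0.575",
  "grip_force": 20
}}

```text
t: 22.6
ee_pos: [0.5454, 0.0887, 0.1493]
eef_rot: [-1.864, -2.529, 0.0]
ft_force: [-0.5, -0.8, -1.8]
grip_width: 0.0365
grip_force: 11.3
```

```bash
python3 q.py
```

```text
w 36.45 gf 11.3 ft tool [-0.65 -0.69  1.78] tq tool [ 0.42 -0.05  0.02] z [545.43  88.66 149.29]
```

>>> {"method": "step_arm", "body": {
  "series": "0 -0.004 0 0 0.575;0 -0.008 0 0 0.575;0 -0.012 0 0 0.575;0 -0.015 0 0 0.575;0 -0.015 0 0 0.575"
}}

```text
t: 23.1
ee_pos: [0.5428, 0.0878, 0.1494]
eef_rot: [1.864, 2.528, 0.001]
ft_force: [-0.2, 1.4, -1.4]
grip_width: 0.0366
grip_force: 10.9
```

```bash
python3 q.py; python3 dies.py u
```

```text
w 36.56 gf 10.9 ft tool [1.36 0.23 1.36] tq tool [-0.17 -0.    0.  ] z [542.79  87.77 149.39]
pos [0.5428 0.0878 0.1494] w 0.0366 gf 11.0 ft tool [-0.4926  1.2227  1.1777] yaw 17.220725172492358
pin tool [13.5262 -1.8574 58.9078] n 96
pin in rivet frame [ 3.5275  3.3002 90.4398]
z 39 (6, -14.5, -9.7, 7.2) (8, 11.5, 18.5, 7.5)
z 45 (36, -14.1, -4.0, 5.6) (73, 4.4, 19.7, 2.9)
z 51 (47, -13.8, -3.9, 6.2) (69, 8.3, 19.6, 5.9)
z 57 (294, -13.2, 3.0, 5.8) (72, 3.7, 19.2, 5.7)
z 63 (31, -13.5, 1.6, 5.5) (37, 13.0, 19.4, 5.4)
z 69 (22, -13.2, -8.0, 4.6) (34, 12.8, 21.3, 4.5)
z 75 (154, -15.4, -0.9, 1.4) (154, 7.9, 21.1, 1.4)
z 81 (129, -11.6, 3.2, -0.0) (110, 3.8, 16.7, 0.3)
z 87 (47, -5.7, 3.2, 3.2) (45, 3.8, 12.3, 3.1)
z 93 (93, -5.6, 3.3, 2.2) (76, 3.9, 12.1, 2.3)
z 99 (75, -4.5, 3.3, 0.2) (94, 3.9, 11.8, -0.1)
z 105 (107, -5.5, 3.4, -1.1) (100, 4.5, 13.9, -0.9)
```

>>> {"method": "step_arm", "body": {
  "series": "0 -0.004 0 0 0.575;0 -0.008 0 0 0.575;0 -0.012 0 0 0.575;0 -0.016 0 0 0.575;0 -0.018 0 0 0.575"
}}

```text
t: 23.65
ee_pos: [0.5395, 0.0868, 0.1494]
eef_rot: [1.863, 2.528, 0.002]
ft_force: [2.6, 1.5, -1.5]
grip_width: 0.0362
grip_force: 12.6
```

```bash
python3 q.py; python3 dies.py v | head -9
```

```text
w 36.25 gf 12.6 ft tool [0.63 2.91 1.53] tq tool [-0.94 -0.03  0.03] z [539.54  86.79 149.37]
pos [0.5395 0.0868 0.1494] w 0.0364 gf 12.7 ft tool [0.7765 3.4634 1.8329] yaw 17.210733515948462
pin tool [13.6899 -0.184  59.3161] n 103
pin in rivet frame [ 1.8093  3.4363 90.0512]
z 39 (7, -15.4, -9.9, 7.2) (6, 14.4, 19.1, 7.5)
z 45 (37, -15.2, -3.5, 5.8) (71, 4.2, 18.9, 4.0)
z 51 (78, -14.9, -3.4, 3.2) (89, 7.2, 19.5, 2.2)
z 57 (189, -15.1, 1.8, 6.1) (132, 1.8, 18.2, 5.8)
z 63 (53, -14.8, 1.1, 5.6) (26, 1.9, 17.7, 5.6)
z 69 (37, -16.4, -7.2, 4.5) (33, 11.5, 20.1, 4.6)
```

Nearly upright now (pin at -0.2 mm, 3 N side load). Squeezing again.

>>> {"method": "step_arm", "body": {
  "series": "0 0 0 0 0.58;0 0 0 0 0.585;0 0 0 0 0.59;0 0 0 0 0.595;0 0 0 0 0.595",
  "grip_force": 20
}}

```text
t: 24.2
ee_pos: [0.5395, 0.0867, 0.1495]
eef_rot: [1.863, 2.528, 0.001]
ft_force: [3.6, 0.6, 0.1]
grip_width: 0.0346
grip_force: 14.5
```

```bash
python3 q.py
```

```text
w 34.64 gf 14.5 ft tool [-0.45  3.62 -0.05] tq tool [-1.01 -0.01  0.01] z [539.48  86.74 149.46]
```

>>> {"method": "step_arm", "body": {
  "series": "0 0 -0.001 0 0.6;0 0 -0.001 0 0.605;0 0 -0.001 0 0.61;0 0 -0.001 0 0.61"
}}

```text
t: 24.6
ee_pos: [0.5393, 0.0867, 0.1497]
eef_rot: [1.864, 2.529, 0.0]
ft_force: [2.6, -0.3, 4.0]
grip_width: 0.0338
grip_force: 19.9
```

```bash
python3 q.py
```

```text
w 33.85 gf 19.9 ft tool [-1.1   2.43 -3.97] tq tool [-0.89 -0.02  0.03] z [539.32  86.68 149.67]
```

>>> {"method": "step_arm", "body": {
  "series": "0 0 -0.002 0 0.61;0 0 -0.004 0 0.615;0 0 -0.005 0 0.62;0 0 -0.005 0 0.62;0 0 -0.005 0 0.62"
}}

```text
t: 25.1
ee_pos: [0.539, 0.0868, 0.15]
eef_rot: [-1.863, -2.528, 0.001]
ft_force: [4.2, 0.9, -4.2]
grip_width: 0.0331
grip_force: 20.3
```

```bash
python3 q.py
```

```text
w 33.14 gf 20.3 ft tool [-0.4   4.25  4.18] tq tool [-1.29 -0.03  0.01] z [539.02  86.77 149.98]
```

>>> {"method": "step_arm", "body": {
  "series": "0 0 0 0 0.625;0 0 0 0 0.63;0 0 0 0 0.63;0 0 0 0 0.63",
  "grip_force": 21.5
}}

```text
t: 25.5
ee_pos: [0.539, 0.0868, 0.1501]
eef_rot: [-1.863, -2.528, 0.001]
ft_force: [3.6, 1.3, -5.5]
grip_width: 0.0328
grip_force: 21.9
```

```bash
python3 q.py
```

```text
w 32.76 gf 21.9 ft tool [0.19 3.87 5.52] tq tool [-1.1   0.01  0.02] z [538.99  86.77 150.13]
```

>>> {"method": "step_arm", "body": {
  "series": "0 0 -0.002 0 0.63;0 0 -0.003 0 0.63;0 0 -0.003 0 0.63;0 0 -0.003 0 0.63",
  "grip_force": 22.5
}}

```text
t: 25.9
ee_pos: [0.5388, 0.0868, 0.1504]
eef_rot: [-1.863, -2.528, 0.001]
ft_force: [2.7, 2.6, -11.6]
grip_width: 0.0318
grip_force: 22.5
```

```bash
python3 q.py
```

```text
w 31.84 gf 22.5 ft tool [ 1.7   3.37 11.58] tq tool [-1.11  0.05  0.07] z [538.82  86.79 150.42]
```

It gave way to w=31.8. I'll ease the upward pull and follow on.

>>> {"method": "step_arm", "body": {
  "series": "0 0 0.001 0 0.635;0 0 0.001 0 0.64;0 0 0.001 0 0.64",
  "grip_force": 22
}}

```text
t: 26.2
ee_pos: [0.5389, 0.0867, 0.1505]
eef_rot: [-1.863, -2.528, 0.001]
ft_force: [2.7, 2.9, -12.3]
grip_width: 0.0316
grip_force: 22.8
```

```bash
python3 q.py
```

```text
w 31.63 gf 22.8 ft tool [ 2.01  3.45 12.29] tq tool [-0.9   0.07  0.03] z [538.91  86.74 150.47]
```

```bash
python3 dies.py x; python3 q.py
```

```text
pos [0.5389 0.0867 0.1505] w 0.0320 gf 22.8 ft tool [ 1.0455  3.3662 12.9677] yaw 17.21764750647959
pin tool [13.6158  0.0417 60.7616] n 96
pin in rivet frame [ 1.346   3.5252 89.7252]
z 45 (30, -13.9, -3.6, 7.0) (59, 4.1, 17.3, 4.0)
z 51 (79, -13.6, -3.5, 5.1) (82, 6.4, 17.9, 4.6)
z 57 (167, -13.7, 1.1, 5.8) (133, 1.7, 16.6, 5.6)
z 63 (75, -13.5, 1.0, 5.6) (26, 3.1, 17.1, 5.7)
z 69 (32, -16.4, -7.3, 4.6) (33, 9.4, 19.5, 4.8)
z 75 (144, -16.3, -3.0, 1.1) (151, 5.8, 19.4, 1.2)
z 81 (99, -11.9, 1.0, 0.6) (96, 1.7, 15.3, 0.6)
z 87 (52, -8.0, 1.0, 3.3) (54, 1.7, 10.9, 3.5)
z 93 (86, -7.9, 1.0, 2.4) (89, 1.7, 10.7, 2.4)
z 99 (73, -6.3, 1.1, 0.4) (72, 1.6, 9.0, 0.5)
z 105 (88, -8.4, 1.1, -0.5) (98, 1.6, 10.0, -0.5)
w 32.01 gf 22.8 ft tool [ 1.05  3.37 12.97] tq tool [-0.87  0.07 -0.02] z [538.92  86.74 150.48]
```

The cap is at its peak. The spring reads about 1.13 times its stated force here, so the pads bear lower on the handles than planned. The snap should then need about 23 N and crushing about 28 N. I'll ease the vertical pull and go to 24 N.

>>> {"method": "step_arm", "body": {
  "series": "0 0 0.002 0 0.64;0 0 0.003 0 0.64;0 0 0.003 0 0.645;0 0 0.003 0 0.645",
  "grip_force": 23.5
}}

```text
t: 26.65
ee_pos: [0.5392, 0.0867, 0.1504]
eef_rot: [1.864, 2.529, -0.0]
ft_force: [0.3, 0.2, -7.3]
grip_width: 0.0316
grip_force: 24.5
```

```bash
python3 q.py
```

```text
w 31.56 gf 24.5 ft tool [0.12 0.36 7.26] tq tool [-0.33  0.15  0.  ] z [539.17  86.66 150.41]
```

The force is now rising steeply with no movement, so the cap may already be home. I'll ease back in small steps and read the force curve to tell.

>>> {"method": "step_arm", "body": {
  "series": "0 0 0 0 0.63;0 0 0 0 0.62;0 0 0 0 0.62",
  "grip_force": 22
}}

```text
t: 26.95
ee_pos: [0.5392, 0.0867, 0.1502]
eef_rot: [1.864, 2.529, 0.0]
ft_force: [1.7, 0.8, -7.2]
grip_width: 0.0328
grip_force: 21.4
```

>>> {"method": "step_arm", "body": {
  "series": "0 0 0.001 0 0.61;0 0 0.002 0 0.61;0 0 0.002 0 0.61"
}}

```text
t: 27.25
ee_pos: [0.5394, 0.0867, 0.15]
eef_rot: [1.864, 2.528, 0.001]
ft_force: [2.1, 1.3, -5.6]
grip_width: 0.0332
grip_force: 18.8
```

>>> {"method": "step_arm", "body": {
  "series": "0 0 0.001 0 0.6;0 0 0.002 0 0.6;0 0 0.002 0 0.6"
}}

```text
t: 27.55
ee_pos: [0.5395, 0.0867, 0.1499]
eef_rot: [1.863, 2.528, 0.001]
ft_force: [2.5, -0.2, -2.8]
grip_width: 0.0341
grip_force: 16.1
```

>>> {"method": "step_arm", "body": {
  "series": "0 0 0.001 0 0.59;0 0 0.002 0 0.59;0 0 0.002 0 0.59"
}}

```text
t: 27.85
ee_pos: [0.5395, 0.0867, 0.1494]
eef_rot: [1.863, 2.528, 0.001]
ft_force: [3.3, 0.6, -0.6]
grip_width: 0.0351
grip_force: 13.8
```

```bash
python3 q.py
```

```text
w 35.06 gf 13.8 ft tool [-0.43  3.35  0.57] tq tool [-0.69  0.02  0.  ] z [539.49  86.68 149.38]
```

The force is elastic and reversible, so the cap has probably not snapped yet. I'll check the cap's stand-out numerically against the other two caps in the stored pictures.

```bash
python3 - <<'E'
from h import *
np.set_printoptions(precision=1,suppress=True,linewidth=220)
n=np.array([.957,.289]);t=np.array([-.289,.957]);rv=np.array([.5346,.0960])
for f in ("i","k","l","m","n","s","v","x"):
    p=dict(np.load(f"pics/{f}.npz"));W=cloud(p);D=np.stack([(W[...,:2]-rv)@n,(W[...,:2]-rv)@t,W[...,2]],-1)*1e3
    out=[]
    for c in (0,42,84):
        k=(abs(D[...,1]-c)<8)&(D[...,2]>38)&(D[...,2]<52.5)&(D[...,0]>4.5)&(D[...,0]<13.5)
        a=D[k]; out.append((len(a),np.round(np.percentile(a[:,0],[50,90,98]),1).tolist() if len(a) else 0))
    print(f,out)
p=dict(np.load("pics/x.npz"));W=cloud(p);D=np.stack([(W[...,:2]-rv)@n,(W[...,:2]-rv)@t,W[...,2]],-1)*1e3
k=(abs(D[...,1]-5)<6)&(D[...,2]>36)&(D[...,2]<54)&(D[...,0]>3)&(D[...,0]<16)
r,c=np.where(k);print(r.min(),r.max(),c.min(),c.max())
for f in("m","s","x"):
    p=dict(np.load(f"pics/{f}.npz"));W=cloud(p);D=np.stack([(W[...,:2]-rv)@n,(W[...,:2]-rv)@t,W[...,2]],-1)*1e3
    k=(abs(D[...,1]-5)<6)&(D[...,2]>36)&(D[...,2]<54)&(D[...,0]>3)&(D[...,0]<20)
    idx=np.argwhere(k); rr=np.bincount(idx[:,0]).argsort()[::-1][:3]
    for row in sorted(rr):
        cs=idx[idx[:,0]==row][:,1]
        print(f,row,[(c,*np.round(D[row,c],1).tolist(),p["color"][row,c].tolist()) for c in cs][:22])
E
```

```text
i [(33, [8.2, 10.2, 10.2]), (36, [5.6, 6.6, 6.7]), (35, [6.1, 7.1, 7.2])]
k [(59, [8.7, 10.7, 10.9]), (35, [6.3, 7.3, 7.3]), (38, [5.9, 6.8, 6.9])]
l [(72, [9.2, 10.9, 10.9]), (57, [5.5, 7.2, 7.2]), (43, [6.1, 6.9, 7.0])]
m [(90, [9.2, 10.7, 10.7]), (65, [5.9, 6.7, 6.7]), (65, [5.8, 7.2, 7.2])]
n [(92, [9.1, 10.7, 11.4]), (64, [5.9, 7.4, 7.4]), (66, [5.7, 7.1, 7.1])]
s [(96, [8.4, 11.7, 12.9]), (51, [5.9, 6.6, 6.6]), (64, [5.6, 7.1, 7.1])]
v [(98, [8.7, 10.4, 13.3]), (77, [6.0, 7.5, 7.6]), (47, [5.6, 6.4, 6.5])]
x [(94, [7.9, 11.9, 13.1]), (61, [6.0, 7.4, 7.5]), (51, [5.6, 6.3, 7.1])]
181 194 324 339
m 185 [(np.int64(313), 3.8, 5.0, 41.8, [179, 189, 194]), (np.int64(319), 8.4, 5.8, 44.7, [222, 237, 246]), (np.int64(320), 9.2, 5.7, 44.3, [217, 234, 245]), (np.int64(321), 9.9, 5.9, 45.1, [195, 225, 241]), (np.int64(322), 10.7, 5.6, 43.9, [177, 219, 242]), (np.int64(329), 15.7, 8.0, 53.6, [184, 212, 233]), (np.int64(331), 17.2, 8.0, 53.4, [184, 192, 207]), (np.int64(332), 18.1, 7.3, 50.5, [181, 193, 211]), (np.int64(333), 18.8, 7.4, 50.8, [183, 193, 209]), (np.int64(334), 19.6, 7.1, 49.
[... 4953 characters left out ...]
(328), 7.1, 5.1, 48.6, [235, 245, 249]), (np.int64(329), 8.0, 4.3, 45.6, [236, 247, 252]), (np.int64(330), 8.7, 4.7, 46.8, [139, 151, 164]), (np.int64(331), 9.2, 6.4, 53.8, [220, 222, 227]), (np.int64(332), 10.0, 6.3, 53.3, [230, 231, 237]), (np.int64(333), 10.8, 6.1, 52.4, [207, 210, 220]), (np.int64(334), 11.5, 6.0, 52.2, [173, 175, 185]), (np.int64(335), 12.3, 6.0, 52.2, [181, 183, 194]), (np.int64(336), 13.0, 6.2, 52.7, [184, 186, 196]), (np.int64(337), 13.8, 6.2, 52.7, [183, 185, 196]), (np.int64(338), 14.5, 6.2, 53.0, [183, 185, 195]), (np.int64(339), 15.3, 6.2, 52.7, [183, 185, 195]), (np.int64(340), 16.1, 6.1, 52.3, [184, 185, 195]), (np.int64(341), 16.8, 6.2, 52.9, [181, 187, 203])]
```

The stored pictures resolve the cap well. Its back edge went from n=8.4 to 6.4, so it was pressed about 2.0 of 4 mm. That is past the 1.5 mm peak, reached at about 22.5 N of reading, so 24 N is far from crushing. I'll squeeze again, further, following with the hand.

>>> {"method": "step_arm", "body": {
  "series": "0 -0.001 -0.001 0 0.605;0 -0.002 -0.002 0 0.615;0 -0.003 -0.004 0 0.625;0 -0.004 -0.005 0 0.635;0 -0.004 -0.006 0 0.64",
  "grip_force": 23
}}

```text
t: 28.35
ee_pos: [0.5385, 0.0866, 0.15]
eef_rot: [1.864, 2.529, 0.001]
ft_force: [5.1, 1.0, -4.1]
grip_width: 0.0322
grip_force: 23.2
```

```bash
python3 q.py
```

```text
w 32.25 gf 23.2 ft tool [-0.54  5.2   4.09] tq tool [-1.34  0.08  0.05] z [538.55  86.57 149.98]
```

>>> {"method": "step_arm", "body": {
  "series": "0 -0.001 -0.001 0 0.645;0 -0.002 -0.001 0 0.65;0 -0.002 -0.001 0 0.65;0 -0.002 -0.001 0 0.65",
  "grip_force": 23.5
}}

```text
t: 28.75
ee_pos: [0.5383, 0.0865, 0.1501]
eef_rot: [1.864, 2.529, 0.001]
ft_force: [5.4, 1.3, -3.7]
grip_width: 0.0321
grip_force: 23.8
```

```bash
python3 q.py
```

```text
w 32.09 gf 23.8 ft tool [-0.4   5.52  3.74] tq tool [-1.49 -0.04  0.06] z [538.27  86.5  150.09]
```

>>> {"method": "step_arm", "body": {
  "series": "0 -0.001 -0.001 0 0.65;0 -0.002 -0.002 0 0.65;0 -0.002 -0.003 0 0.65;0 -0.002 -0.003 0 0.65",
  "grip_force": 24
}}

```text
t: 29.15
ee_pos: [0.5373, 0.0863, 0.1506]
eef_rot: [-1.863, -2.528, 0.001]
ft_force: [2.7, 1.0, -3.6]
grip_width: 0.0298
grip_force: 14.8
```

```bash
cat > cap.py <<'E'
from h import *
np.set_printoptions(precision=1,suppress=True,linewidth=220)
n=np.array([.957,.289]);t=np.array([-.289,.957]);rv=np.array([.5346,.0960])
p=camera("wrist");W=cloud(p);D=np.stack([(W[...,:2]-rv)@n,(W[...,:2]-rv)@t,W[...,2]],-1)*1e3
k=(abs(D[...,1]-5)<2)&(D[...,2]>40)&(D[...,2]<50)&(D[...,0]>4.5)&(D[...,0]<12)
a=D[k];b=p["color"][k].min(1);o=np.argsort(a[:,0]);print("cap pts n:",a[o,0],"col",b[o])
for c in (42,84):
    k=(abs(D[...,1]-c-5)<2)&(D[...,2]>40)&(D[...,2]<50)&(D[...,0]>4.3)&(D[...,0]<12); print(c,np.sort(D[k][:,0]))
E
python3 q.py; python3 cap.py
```

```text
w 29.81 gf 14.8 ft tool [0.14 2.89 3.6 ] tq tool [-0.65 -0.04  0.03] z [537.31  86.27 150.62]
cap pts n: [ 4.7  4.7  4.7  4.7  4.8  5.5  5.5  5.5  5.5  5.5  6.2  6.3  6.3  6.3  6.4  6.9  6.9  7.   7.  10.  10.1 10.3 10.7 10.9] col [252 250 239 246 226 229 243 237 235 208 131 182 196 146 183 175 131 157 136 183 183 182 183 183]
42 [4.3 4.3 5.  5.  5.  5.  5.1 5.7 5.7 5.7 5.8 5.8 6.5 6.5 6.5]
84 [4.6 4.6 4.6 5.3 5.3 5.4 6.1 6.1 6.1 6.8 6.9]
```

The cap clicked home: the force dropped from 23.8 to 14.8 N and the cap's outer edge (about 6.7) now matches the other two. I'll open gently in place and then rise.

>>> {"method": "step_arm", "body": {
  "series": "0 0 0 0 0.63;0 0 0 0 0.61;0 0 0 0 0.59;0 0 0 0 0.57;0 0 0 0 0.55",
  "grip_force": 20
}}

```text
t: 29.7
ee_pos: [0.5376, 0.0862, 0.151]
eef_rot: [-1.864, -2.529, 0.0]
ft_force: [-0.7, 0.8, -1.7]
grip_width: 0.0385
grip_force: 9.0
```

>>> {"method": "step_arm", "body": {
  "series": "0 0 0 0 0.53;0 0 0 0 0.51;0 0 0 0 0.49;0 0 0 0 0.47;0 0 0 0 0.46"
}}

```text
t: 30.2
ee_pos: [0.5377, 0.0862, 0.151]
eef_rot: [-1.864, -2.529, 0.0]
ft_force: [0.4, -0.1, -2.4]
grip_width: 0.0461
grip_force: 7.6
```

```bash
python3 q.py;python3 cap.py; python3 dies.py y
```

```text
w 46.06 gf 7.6 ft tool [-0.21  0.34  2.43] tq tool [-0.07  0.05  0.05] z [537.67  86.24 150.98]
cap pts n: [5.2 5.2 5.2 5.2 5.2 5.3 6.  6.  6.  6.  6.  6.1 6.8 6.8 6.8 6.8] col [252 238 245 225 249 190 243 239 232 224 205 176 194 181 189 172]
42 [4.7 4.7 4.7 4.8 4.8 5.4 5.4 5.5 5.5 5.5 6.2 6.2 6.3 6.3 6.3 6.9 7. ]
84 [4.3 4.3 4.4 5.1 5.1 5.1 5.8 6.5 6.5 7.3]
pos [0.5377 0.0863 0.151 ] w 0.0458 gf 7.6 ft tool [-0.7077 -0.7915  2.0235] yaw 17.218385023598092
pin tool [12.8144  0.0119 56.5208] n 105
pin in rivet frame [ 0.0322  2.5991 94.4621]
z 43 (17, -20.4, -3.3, 5.7) (16, 4.5, 19.3, 5.7)
z 49 (80, -20.3, -3.2, 2.4) (78, 4.4, 20.5, 2.3)
z 55 (44, -19.1, -0.3, 5.5) (91, 0.4, 20.1, 5.3)
z 61 (150, -18.3, -0.2, 4.8) (140, 0.4, 19.9, 5.1)
z 67 (25, -18.1, -12.9, 4.2) (25, 12.4, 18.4, 4.3)
z 73 (33, -17.6, -11.8, 3.6) (34, 12.1, 17.9, 3.8)
z 79 (155, -19.5, -4.9, -0.0) (162, 4.4, 20.1, 1.2)
z 85 (157, -16.2, -0.2, -1.1) (142, 0.4, 15.2, -1.1)
z 91 (38, -9.2, -0.2, 2.5) (49, 0.4, 10.2, 2.3)
z 97 (89, -9.0, -0.2, 1.5) (88, 0.4, 9.2, 1.5)
z 103 (124, -10.3, -0.1, -0.8) (121, 0.4, 8.8, -0.8)
z 109 (115, -11.2, -1.4, -1.5) (88, 1.6, 11.3, -1.5)
```

The cap stays home with the jaws off it. Lifting clear and carrying the pliers back gently.

>>> {"method": "step_arm", "body": {
  "series": "0 0 -0.01 0 0.46;0 0 -0.03 0 0.46;0 0 -0.07 0 0.46;0 0 -0.12 0 0.46;0 0 -0.18 0 0.46"
}}

```text
t: 30.8
ee_pos: [0.5377, 0.0863, 0.1881]
eef_rot: [1.864, 2.529, 0.0]
ft_force: [-0.4, -0.6, -1.2]
grip_width: 0.0467
grip_force: 7.6
```

>>> {"method": "step_arm", "body": {
  "series": "0 0 -0.06 0 0.46;0 0 -0.12 0 0.46;0 0 -0.17 0 0.46;0 0 -0.21 0 0.46;0 0 -0.22 0 0.46"
}}

```text
t: 31.3
ee_pos: [0.5379, 0.0863, 0.232]
eef_rot: [1.863, 2.528, 0.001]
ft_force: [0.2, 0.3, -1.9]
grip_width: 0.0459
grip_force: 7.6
```

```bash
python3 q.py; python3 cap.py; python3 - <<'E'
from h import *
mv([0.491,-0.3207,0.23],63.3)
E
```

```text
w 45.93 gf 7.6 ft tool [0.21 0.26 1.94] tq tool [0.01 0.07 0.03] z [537.94  86.26 232.03]
cap pts n: [4.5 5.5 5.5 5.5 5.5 6.5 6.6] col [232 253 249 239 213 218 202]
42 [5.1 5.1 5.1 6.1 6.1 6.1]
84 [4.7 4.7 5.7 5.7 6.7]
shift [-1.8743 -0.8262  0.0082] tool-y yaw 17.22 turn -0.5120 (alt 1.4880) j6 -0.357 j1 -0.056 pos [0.5378 0.0863 0.2317] tz [ 9.e-04 -0.e+00 -1.e+00]
```

>>> {"method": "step_arm", "body": {
  "series": "-0.019 -0.008 0 0 0.46;-0.067 -0.028 0 0 0.46;-0.143 -0.059 0 0 0.46;-0.239 -0.099 0 0 0.46;-0.344 -0.142 0 0 0.46"
}}

```text
t: 31.85
ee_pos: [0.5305, 0.0109, 0.2305]
eef_rot: [-1.863, -2.529, 0.001]
ft_force: [0.3, -0.7, -1.6]
grip_width: 0.0461
grip_force: 7.6
```

>>> {"method": "step_arm", "body": {
  "series": "-0.115 -0.047 0 0 0.46;-0.239 -0.099 0 0 0.46;-0.372 -0.154 0 0 0.46;-0.506 -0.209 0 0 0.46;-0.64 -0.264 0 0 0.46"
}}

```text
t: 32.35
ee_pos: [0.5177, -0.1276, 0.2306]
eef_rot: [-1.864, -2.528, 0.0]
ft_force: [0.4, -0.6, -1.5]
grip_width: 0.0461
grip_force: 7.6
```

>>> {"method": "step_arm", "body": {
  "series": "-0.134 -0.055 0 0 0.46;-0.267 -0.11 0 0 0.46;-0.392 -0.162 0 0 0.46;-0.506 -0.209 0 0 0.46;-0.602 -0.248 0 0 0.46"
}}

```text
t: 32.85
ee_pos: [0.5057, -0.2574, 0.2305]
eef_rot: [-1.865, -2.527, 0.0]
ft_force: [0.9, -0.0, -2.1]
grip_width: 0.0463
grip_force: 7.6
```

>>> {"method": "step_arm", "body": {
  "series": "-0.086 -0.035 0 0 0.46;-0.162 -0.067 0 0 0.46;-0.22 -0.091 0 0 0.46;-0.267 -0.11 0 0 0.46;-0.306 -0.126 0 0 0.46"
}}

```text
t: 33.35
ee_pos: [0.5007, -0.3219, 0.231]
eef_rot: [-1.864, -2.529, -0.0]
ft_force: [-0.2, 0.5, -1.4]
grip_width: 0.046
grip_force: 7.6
```

>>> {"method": "step_arm", "body": {
  "series": "0 0 0 -0.02 0.46;0 0 0 -0.05 0.46;0 0 0 -0.09 0.46;0 0 0 -0.14 0.46;0 0 0 -0.19 0.46"
}}

```text
t: 33.85
ee_pos: [0.5008, -0.3212, 0.231]
eef_rot: [-1.462, -2.781, -0.0]
ft_force: [-0.5, -0.5, -1.9]
grip_width: 0.0462
grip_force: 7.6
```

>>> {"method": "step_arm", "body": {
  "series": "0 0 0 -0.06 0.46;0 0 0 -0.12 0.46;0 0 0 -0.18 0.46;0 0 0 -0.24 0.46;0 0 0 -0.29 0.46"
}}

```text
t: 34.35
ee_pos: [0.5008, -0.3212, 0.231]
eef_rot: [-0.795, -3.039, -0.0]
ft_force: [-0.3, -0.1, -2.2]
grip_width: 0.0461
grip_force: 7.6
```

>>> {"method": "step_arm", "body": {
  "series": "0 0 0 -0.02 0.46;0 0 0 -0.03 0.46;0 0 0 -0.03 0.46;0 0 0 -0.03 0.46;0 0 0 -0.03 0.46"
}}

```text
t: 34.85
ee_pos: [0.5007, -0.3213, 0.231]
eef_rot: [-0.731, -3.055, -0.0]
ft_force: [0.1, 0.1, -1.2]
grip_width: 0.0462
grip_force: 7.6
```

```bash
python3 q.py; python3 jaws.py z; python3 - <<'E'
from h import *
mv([0.5004,-0.3254,0.16],63.3)
E
```

```text
w 46.25 gf 7.6 ft tool [-0.06  0.15  1.21] tq tool [0.   0.02 0.02] z [ 500.72 -321.32  230.99]
w 0.045868424336294525 pos [ 0.5007 -0.3214  0.231 ] n 2006
30 (159, np.float64(-13.7), np.float64(-1.5), np.float64(7.7)) (172, np.float64(4.0), np.float64(15.1), np.float64(7.5))
38 (144, np.float64(-11.4), np.float64(-0.5), np.float64(8.4)) (139, np.float64(0.1), np.float64(12.8), np.float64(8.3))
46 (96, np.float64(-7.7), np.float64(-0.5), np.float64(10.1)) (191, np.float64(0.1), np.float64(9.7), np.float64(9.4))
54 (74, np.float64(-8.3), np.float64(-0.5), np.float64(11.9)) (91, np.float64(0.1), np.float64(10.3), np.float64(12.0))
62 (180, np.float64(-16.0), np.float64(-0.6), np.float64(8.3)) (190, np.float64(0.1), np.float64(18.8), np.float64(8.4))
70 (136, np.float64(-18.7), np.float64(-5.3), np.float64(11.2)) (127, np.float64(7.4), np.float64(21.3), np.float64(11.5))
78 (34, np.float64(-17.0), np.float64(-11.8), np.float64(13.8)) (38, np.float64(13.3), np.float64(19.2), np.float64(13.7))
86 (67, np.float64(-17.6), np.float64(-10.2), np.float64(14.2)) (74, np.float64(12.4), np.float64(20.9), np.float64(13.9))
94 (32, np.float64(-18.3), np.float64(-10.4), np.float64(15.1)) (30, np.float64(13.5), np.float64(21.3), np.float64(15.0))
102 (16, np.float64(-19.4), np.float64(-13.8), np.float64(15.8)) (16, np.float64(16.1), np.float64(21.7), np.float64(15.7))
zmax [0.1043 0.1043 0.1044 0.1045 0.1047 0.1047 0.1048 0.105  0.105  0.1051
 0.1051 0.1052]
7.568412900727708 [-0.0832  0.4523 -2.9468]
pliers_dies [328.4 192. ] 0.96
pliers_dies [223.5 222.8] 0.75
pliers_dies [226.1  76.3] 0.63
pliers_pivot [212.2  78.3] 0.98
pliers_pivot [220.  239.2] 0.83
pliers_pivot [320.8 219.8] 0.59
pliers_pivot [614.  143.3] 0.39
shift [-0.0079 -0.0187  0.355 ] tool-y yaw 63.11 turn -0.0021 (alt 1.9979) j6 -1.869 j1 -0.767 pos [ 0.5007 -0.3213  0.231 ] tz [-0.  0. -1.]
```

The pliers arrived still tilted 5° about the closing line, with the jaw tips centred at tool (9.3, 1.2). I'll aim the tips at the slot.

>>> {"method": "step_arm", "body": {
  "series": "0.002 -0.008 0.04 0 0.46;0.006 -0.02 0.12 0 0.46;0.0066 -0.0246 0.21 0 0.46;0.0066 -0.0246 0.29 0 0.46;0.0066 -0.0246 0.33 0 0.46"
}}

```text
t: 35.5
ee_pos: [0.4967, -0.3248, 0.163]
eef_rot: [-0.73, -3.053, -0.002]
ft_force: [-0.4, 0.0, -1.1]
grip_width: 0.0462
grip_force: 7.6
```

>>> {"method": "step_arm", "body": {
  "series": "0 0 0.01 0 0.46;0 0 0.01 0 0.46;0 0 0.01 0 0.46"
}}

```text
t: 35.8
ee_pos: [0.4975, -0.3254, 0.1637]
eef_rot: [0.73, 3.054, -0.001]
ft_force: [0.6, 0.6, -2.0]
grip_width: 0.0461
grip_force: 7.6
```

```bash
python3 q.py; python3 - <<'E'
from h import *
np.set_printoptions(precision=1,suppress=True,linewidth=200)
p=camera("wrist");np.savez("pics/aa.npz",**p);W=cloud(p)
c=np.array([.4913,-.3207]);a=np.radians(63.3);y=np.array([np.cos(a),np.sin(a)]);x=np.array([y[1],-y[0]])  # slot x (toward far), y
D=np.stack([(W[...,:2]-c)@x,(W[...,:2]-c)@y,W[...,2]],-1)*1e3
# slot hole: points below block top within block
k=(abs(D[...,0])<16)&(abs(D[...,1])<40)&(D[...,2]<46)&(D[...,2]>3)
a=D[k];print("hole",len(a),np.percentile(a[:,0],[1,99]),np.percentile(a[:,1],[1,99]))
k=(abs(D[...,2]-49.3)<2.0)&(abs(D[...,1])<20)&(D[...,0]<0)&(D[...,0]>-25);a=D[k];print("near rim x max",len(a),np.percentile(a[:,0],[90,99]) if len(a) else 0)
for s in(-1,1):
    k=(abs(D[...,2]-49.3)<2.0)&(abs(D[...,0])<5)&(D[...,1]*s>25)&(D[...,1]*s<45);a=D[k];print("end rim",s,len(a),np.percentile(a[:,1]*s,[1,10]) if len(a) else 0)
# jaws
k=(abs(D[...,0])<25)&(abs(D[...,1])<32)&(D[...,2]>53)&(D[...,2]<90)
for lo in range(54,90,6):
    b=D[k&(D[...,2]>lo)&(D[...,2]<lo+6)]
    if len(b)>8: print(lo,len(b),"face x med",np.median(b[:,0]),"y",b[:,1].min(),b[:,1].max())
E
```

```text
w 46.08 gf 7.6 ft tool [-0.29  0.83  1.98] tq tool [ 0.01 -0.03 -0.02] z [ 497.55 -325.39  163.75]
hole 1736 [-10.7  11.6] [-34.6  34.5]
near rim x max 759 [-13.6 -11.9]
end rim -1 134 [35.8 36.8]
end rim 1 131 [35.7 36.9]
54 13 face x med -8.143572229930468 y -20.74781739795554 20.252291714786296
60 50 face x med -7.530687448371941 y -20.72223718700249 20.043600324203126
66 80 face x med -7.237190890465223 y -19.272491957288423 19.67682150819993
72 96 face x med -6.1879737229938865 y -18.887498837621425 19.193533738157544
78 44 face x med -6.1284230213068 y -18.250695300999496 17.81249172308656
84 74 face x med -5.348844822435682 y -20.114678497076376 19.85791934111219
```

The slot centre is verified (hole ±10.5 by ±34.5), and the jaws are centred over it within the clearance. Lowering.

>>> {"method": "step_arm", "body": {
  "series": "0 0 0.02 0 0.46;0 0 0.05 0 0.46;0 0 0.08 0 0.46;0 0 0.11 0 0.46;0 0 0.14 0 0.46"
}}

```text
t: 36.35
ee_pos: [0.4972, -0.3251, 0.1343]
eef_rot: [-0.73, -3.055, -0.0]
ft_force: [0.5, -0.6, -2.5]
grip_width: 0.0461
grip_force: 7.6
```

>>> {"method": "step_arm", "body": {
  "series": "0 0 0.03 0 0.46;0 0 0.06 0 0.46;0 0 0.08 0 0.46;0 0 0.09 0 0.46;0 0 0.09 0 0.46"
}}

```text
t: 36.85
ee_pos: [0.4973, -0.3251, 0.1168]
eef_rot: [-0.73, -3.055, -0.0]
ft_force: [-0.9, 0.1, -1.3]
grip_width: 0.0461
grip_force: 7.6
```

```bash
python3 q.py
```

```text
w 46.08 gf 7.6 ft tool [ 0.81 -0.35  1.28] tq tool [ 0.01 -0.04  0.  ] z [ 497.26 -325.13  116.78]
```

Tips are near the floor. I'll shift the hand so that the slot wall turns the pliers upright.

>>> {"method": "step_arm", "body": {
  "series": "0.01 0 0 0 0.46;0.02 0 0 0 0.46;0.03 0 0 0 0.46;0.04 0 0 0 0.46;0.05 0 0 0 0.46"
}}

```text
t: 37.35
ee_pos: [0.4882, -0.3206, 0.1171]
eef_rot: [0.73, 3.055, -0.0]
ft_force: [0.6, -0.0, -1.3]
grip_width: 0.0462
grip_force: 7.6
```

```bash
python3 q.py; cat > up.py <<'E'
from h import *
np.set_printoptions(precision=1,suppress=True,linewidth=200)
p=camera("wrist");W=cloud(p);c=np.array([.4913,-.3207]);a=np.radians(63.3);y=np.array([np.cos(a),np.sin(a)]);x=np.array([y[1],-y[0]])
D=np.stack([(W[...,:2]-c)@x,(W[...,:2]-c)@y,W[...,2]],-1)*1e3
k=(abs(D[...,0])<25)&(abs(D[...,1])<38)&(D[...,2]>53)&(D[...,2]<150)&(p["color"].max(-1)<255)
for lo in range(54,150,8):
    b=D[k&(D[...,2]>lo)&(D[...,2]<lo+8)]
    if len(b)>8: print(lo,len(b),"face x med %.1f"%np.median(b[:,0]),"y",b[:,1].min(),b[:,1].max())
E
python3 up.py
```

```text
w 46.15 gf 7.6 ft tool [-0.56  0.23  1.29] tq tool [ 0.03 -0.13 -0.02] z [ 488.23 -320.61  117.13]
54 132 face x med -8.8 y -10.421233000641637 33.61513135940218
62 240 face x med -7.6 y -8.754171376877062 8.523390168454148
70 238 face x med -6.7 y -11.133988600948552 10.582380566350315
78 288 face x med -6.6 y -14.611926094671027 13.455202019707519
86 505 face x med -4.9 y -17.2569946505551 16.085053334008425
94 379 face x med -6.2 y -19.290404398966157 17.668289867504676
102 519 face x med -8.0 y -30.593693865139773 28.52094359420465
110 779 face x med -8.7 y -37.74636968061973 35.79007938125185
118 963 face x med -9.2 y -37.824991493592606 35.88555931159368
126 1012 face x med -10.5 y -37.624883280304196 35.82726948877601
134 1178 face x med -8.6 y -37.38348103594923 35.77065062447375
142 2231 face x med -7.5 y -37.33191533478259 37.86581532849277
```

Upright now (the slope matches the baseline). Opening while lowering.

>>> {"method": "step_arm", "body": {
  "series": "0 0 0.005 0 0.44;0 0 0.01 0 0.42;0 0 0.017 0 0.4;0 0 0.024 0 0.38;0 0 0.03 0 0.36"
}}

```text
t: 37.9
ee_pos: [0.4884, -0.3206, 0.1108]
eef_rot: [-0.73, -3.055, -0.0]
ft_force: [0.1, 0.6, -1.9]
grip_width: 0.0548
grip_force: 6.4
```

>>> {"method": "step_arm", "body": {
  "series": "0 0 0.005 0 0.34;0 0 0.01 0 0.32;0 0 0.015 0 0.31;0 0 0.02 0 0.3;0 0 0.02 0 0.3"
}}

```text
t: 38.4
ee_pos: [0.4886, -0.3208, 0.1074]
eef_rot: [0.73, 3.055, -0.001]
ft_force: [0.6, 0.5, 0.9]
grip_width: 0.06
grip_force: 6.2
```

```bash
python3 q.py; python3 up.py
```

```text
w 59.98 gf 6.2 ft tool [-0.31  0.67 -0.95] tq tool [-0.06 -0.05  0.01] z [ 488.61 -320.76  107.39]
54 200 face x med -8.3 y -9.272444689806234 8.783887395705445
62 387 face x med -6.1 y -12.709296173109166 11.656381140192526
70 336 face x med -6.4 y -16.646408479655282 14.58285458452877
78 496 face x med -5.2 y -19.7816280640256 18.12723225258157
86 609 face x med -4.2 y -23.19048077032616 21.946555128314426
94 613 face x med -6.2 y -37.40599413843534 35.755748085151914
102 830 face x med -8.0 y -37.12673421581134 35.6732438125387
110 954 face x med -8.0 y -37.30137667125703 36.04337732570239
118 988 face x med -8.1 y -37.022367828779316 36.20303831111966
126 1088 face x med -8.1 y -36.980262042706826 36.066641438863876
134 1396 face x med -7.9 y -37.96438768814511 37.88950582330567
142 1375 face x med -7.6 y -37.98093554041688 37.99986701508326
```

The pliers stand on the slot floor: the weight has gone off the hand. Letting go slowly and rising.

>>> {"method": "step_arm", "body": {
  "series": "0 0 0 0 0.28;0 0 0 0 0.26;0 0 0 0 0.22;0 0 0 0 0.15;0 0 0 0 0.05"
}}

```text
t: 38.95
ee_pos: [0.4884, -0.3207, 0.1071]
eef_rot: [0.73, 3.055, -0.0]
ft_force: [0.0, 0.2, 0.5]
grip_width: 0.081
grip_force: 0.0
```

>>> {"method": "step_arm", "body": {
  "series": "0 0 0 0 0;0 0 0 0 0;0 0 0 0 0;0 0 -0.01 0 0;0 0 -0.02 0 0"
}}

```text
t: 39.45
ee_pos: [0.4884, -0.3206, 0.1112]
eef_rot: [0.73, 3.056, -0.0]
ft_force: [0.3, -0.4, -0.2]
grip_width: 0.0857
grip_force: 0.0
```

```bash
python3 q.py
```

```text
w 85.67 gf 0.0 ft tool [-0.46 -0.21  0.25] tq tool [ 0.05 -0.05  0.02] z [ 488.39 -320.64  111.16]
```

>>> {"method": "step_arm", "body": {
  "series": "0 0 -0.04 0 0;0 0 -0.12 0 0;0 0 -0.24 0 0;0 0 -0.38 0 0;0 0 -0.5 0 0"
}}

```text
t: 39.95
ee_pos: [0.4885, -0.3207, 0.2131]
eef_rot: [0.73, 3.054, -0.001]
ft_force: [0.4, -0.1, 0.1]
grip_width: 0.0854
grip_force: 0.0
```

>>> {"method": "step_arm", "body": {
  "series": "0.05 0 -0.15 0 0;0.1 0 -0.3 0 0;0.15 0 -0.45 0 0;0.15 0 -0.5 0 0;0.15 0 -0.5 0 0"
}}

```text
t: 40.45
ee_pos: [0.4619, -0.3073, 0.3123]
eef_rot: [0.73, 3.053, -0.002]
ft_force: [-0.1, -0.1, -1.0]
grip_width: 0.0854
grip_force: 0.0
```

```bash
python3 q.py; python3 - <<'E'
from h import *
np.set_printoptions(precision=1,suppress=True,linewidth=200)
c=np.array([.4913,-.3207]);a=np.radians(63.3);y=np.array([np.cos(a),np.sin(a)]);x=np.array([y[1],-y[0]])
for p in (dict(np.load("pics/e_wrist.npz")),camera("wrist")):
    W=cloud(p);D=np.stack([(W[...,:2]-c)@x,(W[...,:2]-c)@y,W[...,2]],-1)*1e3
    for lo in range(54,154,10):
        b=D[(abs(D[...,0])<25)&(abs(D[...,1])<38)&(D[...,2]>lo)&(D[...,2]<lo+10)]
        if len(b)>8: print(lo,len(b),"x %.1f"%np.median(b[:,0]),"y",b[:,1].min(),b[:,1].max(),"zmax",b[:,2].max())
    print()
E
```

```text
w 85.41 gf 0.0 ft tool [ 0.08 -0.1   1.04] tq tool [-0.03  0.03 -0.02] z [ 461.93 -307.35  312.28]
54 171 x -5.3 y -8.98484280385185 37.093172052467764 zmax 63.994892839592765
64 166 x -3.1 y -13.54398377217003 14.291971693018422 zmax 73.96185084063566
74 220 x -1.9 y -18.648974450399674 19.436667218454936 zmax 83.99218128325016
84 307 x -1.4 y -22.16422618020605 22.846512102975776 zmax 93.94351547041583
94 231 x -2.4 y -28.358845766527313 29.238602472764338 zmax 103.99833042391069
104 213 x -5.5 y -31.54446030942634 30.361001916002746 zmax 113.97862830690774
114 242 x -5.6 y -32.130683201493305 31.978836142737865 zmax 123.8706588014715
124 196 x -6.0 y -32.0884945699729 32.045571753998345 zmax 133.9935289444534
134 650 x -1.5 y -33.382099126910475 33.358681039649355 zmax 142.63578177093274

54 90 x -7.1 y -9.431046555978739 9.624092476035628 zmax 63.905627402609255
64 79 x -4.4 y -13.058613337173389 16.500328196661247 zmax 73.94832914322338
74 104 x -5.2 y -17.487424432350522 18.675129088915554 zmax 83.92398758522775
84 112 x -3.4 y -20.781142555255155 21.907630667367037 zmax 93.79041138639455
94 103 x -4.6 y -27.97660333029791 27.8997459266244 zmax 103.84625999519429
104 89 x -7.6 y -30.56301182487456 29.31487786289435 zmax 113.93520947922735
114 66 x -8.1 y -32.07969884955718 32.61278181322554 zmax 123.94999815719632
124 91 x -7.9 y -32.40012904867545 32.054277223463224 zmax 133.97832480026423
134 237 x -3.1 y -32.582678818680805 32.307970562957074 zmax 142.6059485049053
```

The pliers stand upright in the slot, with tops at 142.6 mm exactly as at the start. Handing in.

```bash
python3 -c "from bench import finish_job; print(finish_job())"
```

```text
the job is handed in; nothing more can be done
None
```

The proud rivet's cap clicked home and now sits level with the other two, the pliers are back upright in the block's slot with the gripper clear, and the job was handed in at about 40 s; no verdict came back, and I did not re-measure the toys.

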